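# Tip the sleeve box out of a packed row and close the row up

### The arm

A 6-joint arm with a two-finger parallel gripper is mounted at the origin on a cart in front of the work surface, level with it; the furniture and walls round the work are solid. World frame = base frame: x ahead of the robot, y to its left, z up, the work surface at z = 0. Lengths are in m, angles in rad, forces in N, time in s.
With the tool pointing down it reaches from about 0.3 to 0.95 m from the base axis. Payload 3.1 kg.
Tool frame: the origin (TCP) lies at the very end of the fingers, on their centre line; the grasp point (between the pads) lies 19 mm behind it (arm.grip_point_offset is the distance from the TCP to the grasp point, in m); x points along the fingers, y is the direction in which the jaws open and shut, and the axes are right-handed (so a half turn about x gives the same grasp; the last joint's range is limited). The gripper opens to 85 mm and grips with 20 to 120 N. Pads are 22 mm wide; open, the fingers measure 114 mm over their backs; the gripper's body (76 mm by 85 mm) begins 54 mm behind the grasp point. The pads swing forward as they close: fully open they stand 13 mm farther back than shut.
Start: joints at [1.202, 0.308, 1.634, -0, 1.2, -0.07], TCP at [0.184, 0.597, 0.231] pointing down, gripper open.
Joint ranges: [-3.06, 3.06], [-0.79, 1.96], [0.05, 2.63], [-1.19, 4.34], [0.05, 2.64], [-2.94, 2.94]. Speed limits (rad/s): [2.79, 2.79, 3.14, 3.14, 3.14, 3.14].

### API

Orientations are given as a unit quaternion [w, x, y, z].
In Python, from rig import arm, cams, finish_job gives the robot as it stands.
- The arm moves only by the tool send_rows, never from a script. Its argument "commands" is a list of rows, each an object with "twist": the turn, a rotation vector about the tool's x, y, z in rad, a list of three; "dp": the shift along the tool's x, y, z in mm, a list of three; "grip": the finger opening in mm, from 0 to 85.4. A call has 1 to 12 rows; each row is the pose to reach, as a shift and turn from the pose commanded when the call began, along the tool's axes at that moment; what a row does not reach only later rows make up. A row lasts 1/8 s, in which the tool goes at most 62.5 mm and 10.7 degrees, less where a joint would pass 70% of its speed; a pose out of reach is approached as far as the arm can. A call with a gripper value outside its range is refused whole. The fingers move at their own pace and stop on an object; "squeeze" is the grip in N (left out, the last holds). Time passes only in rows, so rows that repeat a pose let the fingers close. It gives the time, the measured TCP pose, the force and the opening at its end, in the units of the state.
- arm.read_state(): the state, without advancing time (a new reading comes with each control period).
- cams.get_image(name): name is "side" or "top" or "wrist"; returns a dict with "color" (384x512x3 uint8, blue, green, red), "mtx" (3x3 intrinsics, pixels), "distortion" ([k1, k2, p1, p2, k3] as OpenCV has them; the pictures are not rectified), "extrinsics" (4x4, takes a point from camera to world coordinates). Camera axes: x right, y up, looking along -z (the intrinsics and any distortion apply to the point x, -y, -z); pixel columns grow to the right and rows downward; lengths in m; the calibration is good to about 2 mm. A picture is of the moment at which its call begins. There is no depth.
- finish_job(): hands the job in, once; it reports no verdict.
The state is a dict: "time": time; "qpos": joint angles; "joint_vel": joint speeds; "joint_torque": joint torques, N m; "position": TCP position; "ee_rot": TCP orientation; "contact_force": force on the tool from outside, world axes, zero at the start; "torque": the same for the moment, N m; "finger_gap": finger opening in m.
Only numpy, scipy, OpenCV 4.12 (cv2) and the standard library are available. Lean on these libraries where they do the work, as an engineer would, in place of code of your own. Each camera call takes 0.05 s, during which the arm holds its last target.

### The job

An order needs the sleeve box, the slide-out one with a ribbon pull on its top end, that stands jammed among the lid boxes in the pick rack. Tip it forward out of the row until it leans on the front rail, pull it free and stand it upright, ribbon end up, in the middle of the parcel scale's platform; then push the bookend along until the four boxes left in the rack stand tight together again, all still upright in their places.

Things in the scene. Friction and masses are not known exactly. Their poses are not given: they have to be found in the camera images.
- sleeve_mid (a point): centre of the sleeve box: white slide-out gift box standing on end in the row, tray end with a short ribbon pull on top. Stiff part 88 mm deep (its x), 52 mm thick (its z, along the row), 151 mm tall (its y, pointing DOWN as it stands): underside 75 mm below this point, stiff top 75 mm above it, ribbon 16 mm more. 0.1 to 0.25 kg
- rack: grey steel rack with the row. Origin: centre of its underside, on the table; x to the back, y along the row to the fixed end panel (inside face y = 160 mm), z up. Floor 10 mm high. Box fronts at x = -43, backs at x = +43 mm. Front lip at x = -48, 6 mm above the floor. Low back at x = +50, only 95 mm high: above it the boxes' backs are bare and open from behind
- tip_rail (a point): middle of the axis of the round front rail (10 mm thick) that runs along the rack's y at x = -101 mm, 67 mm above the table. A box tipped forward about its front bottom edge (held by the lip) passes its balance at about 33 degrees, then lies stably on the rail, leaning about 42 degrees, its upper end clear in front of the row
- bookend (a joint): travel (m) of the steel bookend at the row's free end, 0 at the start; grows as it is pushed along the rack's +y. About 2 N of friction; it stays where left. With the sleeve box gone it can go about 0.062 until the lid boxes are pressed together
- bookend_tab (a point): middle of the outer face (away from the row) of the bookend's upright push tab: 44 mm wide along the rack's x, 5 mm thick, with an 11 mm round bead on its top edge, which stands 80 mm above the table; this point is 55 mm above the table. The face plate that touches the row is 59 mm nearer to it and 137 mm high. Behind the tab (its outer side) there is free room
- scale_top (a point): centre of the upper face of the parcel scale's steel platform, 42 mm above the table; platform 158 mm (x) by 184 mm (y) along the point's axes; a low display strip lies before it. It does not give
- lid_box_1_mid (a point): centre of a white lid-and-base gift box standing on end in the row: 86 mm deep (its x) by 50 mm thick (its z) by 165 mm tall (its y, pointing down), about 0.1 kg
- lid_box_2_mid (a point): centre of a white lid-and-base gift box standing on end in the row: 86 mm deep (its x) by 50 mm thick (its z) by 165 mm tall (its y, pointing down), about 0.1 kg
- lid_box_3_mid (a point): centre of a white lid-and-base gift box standing on end in the row: 86 mm deep (its x) by 50 mm thick (its z) by 165 mm tall (its y, pointing down), about 0.1 kg
- lid_box_4_mid (a point): centre of a white lid-and-base gift box standing on end in the row: 86 mm deep (its x) by 50 mm thick (its z) by 165 mm tall (its y, pointing down), about 0.1 kg
Things that resemble listed ones, but are neither listed nor needed, are in the scene too. What is shaped like the part that bears lid_box_4_mid but black or brown is not meant.

How it is judged:
By the outcome, as a careful person would: the job done as asked, in the order asked, and still so for the second after the job is handed in, with the robot touching nothing.
It also fails if it takes over 72 s, if anything falls off the work surface, if the arm or the gripper's body presses on something with over 40 N, if the wrist force passes 120 N, or if a joint passes its speed limit or range.

## Working session

There is one attempt and no reset: what is moved stays moved. The work goes in short steps, Python scripts to look and compute and a tool call to move; the robot and the scene stay as the last step left them, time stands still between calls to the robot, and variables do not carry over. Pictures are saved under pics/ and viewed, and the job is handed in when it is done.

Besides the shell and the picture viewer there is one more tool, called after "Call:" as name(argument=value, ...) on one line, values as JSON. send_rows: Moves the arm, as the interface text tells. Its arguments: {"type":"object","properties":{"commands":{"type":"array"},"squeeze":{"type":"number"}},"required":["commands"]}

```bash
mkdir -p pics; ls
cat > h.py <<'E'
import numpy as np, cv2
from rig import arm, cams, finish_job
def snap(n,tag):
    r=cams.get_image(n); cv2.imwrite(f'pics/{tag}.png',r['color']); np.savez(f'pics/{tag}.npz',mtx=r['mtx'],d=np.array(r['distortion']),E=np.array(r['extrinsics'])); return r
def load(tag): return np.load(f'pics/{tag}.npz')
def ray(tag,uv):
    c=load(tag); p=cv2.undistortPoints(np.array([[uv]],float),c['mtx'],c['d'])[0,0]
    E=c['E']; d=E[:3,:3]@np.array([p[0],-p[1],-1.]); return E[:3,3],d/np.linalg.norm(d)
def onz(tag,uv,z):
    o,d=ray(tag,uv); return o+d*(z-o[2])/d[2]
def tri(obs):
    A=np.zeros((3,3));b=np.zeros(3)
    for t,uv in obs:
        o,d=ray(t,uv);P=np.eye(3)-np.outer(d,d);A+=P;b+=P@o
    x=np.linalg.solve(A,b); return x,[np.linalg.norm((np.eye(3)-np.outer(ray(t,uv)[1],ray(t,uv)[1]))@(x-ray(t,uv)[0])) for t,uv in obs]
def proj(tag,X):
    c=load(tag);E=c['E'];p=(np.atleast_2d(X)-E[:3,3])@E[:3,:3]
    q=np.c_[p[:,0],-p[:,1],-p[:,2]]
    return cv2.projectPoints(q,np.zeros(3),np.zeros(3),c['mtx'],c['d'])[0][:,0]
def crop(tag,x0,y0,x1,y1,s,out):
    im=cv2.imread(f'pics/{tag}.png')[y0:y1,x0:x1]; cv2.imwrite(f'pics/{out}.png',cv2.resize(im,None,fx=s,fy=s,interpolation=cv2.INTER_CUBIC))
E
python3 - <<'E'
from h import *
for n in ['side','top','wrist']:
    snap(n,n+'0'); print(n,load(n+'0')['E'].round(3).tolist())
print(arm.read_state())
E
```

```text
pics
side [[0.991, 0.079, -0.104, 0.458], [-0.131, 0.662, -0.738, -0.982], [0.01, 0.746, 0.666, 0.885], [0.0, 0.0, 0.0, 1.0]]
top [[0.007, 0.989, -0.146, 0.395], [-1.0, 0.007, 0.003, -0.055], [0.004, 0.146, 0.989, 1.314], [0.0, 0.0, 0.0, 1.0]]
wrist [[0.294, -0.91, -0.293, 0.11], [0.956, 0.279, 0.093, 0.62], [-0.003, -0.307, 0.952, 0.373], [0.0, 0.0, 0.0, 1.0]]
{'time': 0.15, 'qpos': array([ 1.20226700e+00,  3.08836415e-01,  1.63489290e+00, -2.63611166e-05,
        1.19967034e+00, -6.96932926e-02]), 'joint_vel': array([ 0.00168545, -0.0006837 , -0.00320822, -0.00021933,  0.0021852 ,
        0.00131098]), 'joint_torque': array([-1.84914688e-04, -4.15803587e+01, -2.77144575e+01, -2.24263645e-04,
        6.07746348e-03, -4.26750304e-06]), 'position': array([0.18380389, 0.59669344, 0.23029191]), 'ee_rot': array([ 0.69909794,  0.10463292,  0.69935872, -0.10588389]), 'contact_force': array([ 0.11813237, -0.23403837, -0.24788277]), 'torque': array([-0.06992736, -0.00433346,  0.03011523]), 'finger_gap': 0.08534628623713716}
```

View pics/side0.png

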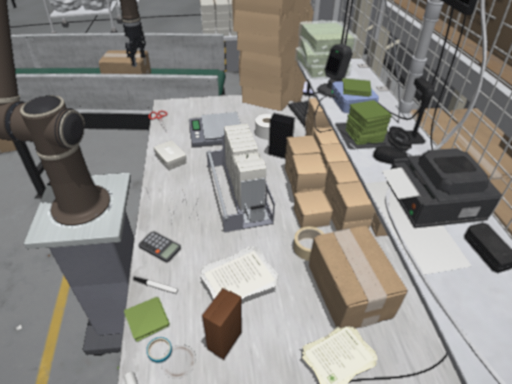

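View pics/top0.png

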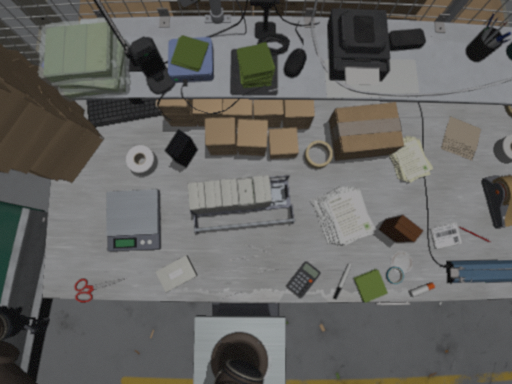

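View pics/wrist0.png

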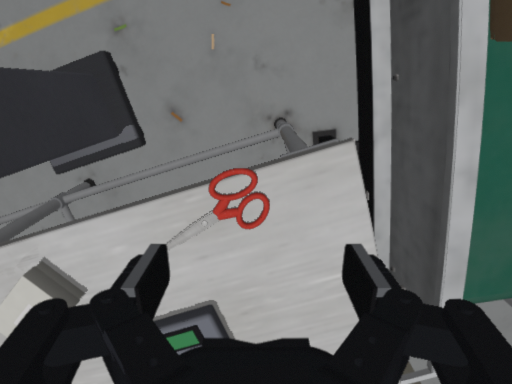

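The side view shows the rack with its row of white boxes at about (240,175), and the scale at (215,128). The top view shows the row at (230,193) and the scale at (133,220). The wrist sees only the table edge and part of the scale. I'll enlarge the row and the scale.

Run:
```python
from h import *
crop('side0',195,110,285,235,6,'s0a'); crop('top0',175,165,305,240,6,'t0a'); crop('top0',95,180,170,260,7,'t0b')
im=cv2.imread('pics/s0a.png');print(im.shape)
cv2.imwrite('pics/s0a.png',cv2.resize(im,None,fx=.8,fy=.8))
```

```text
(750, 540, 3)
```

View pics/s0a.png

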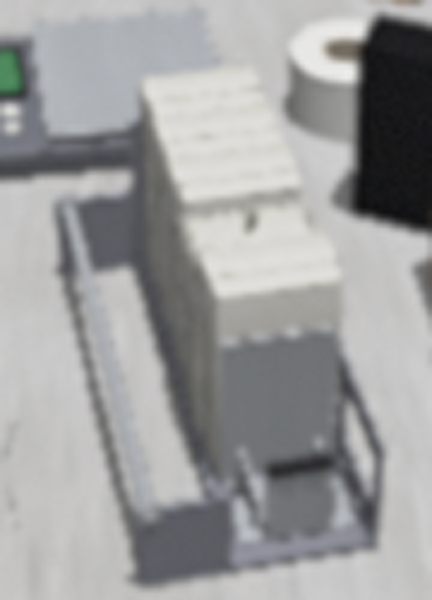

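View pics/t0a.png

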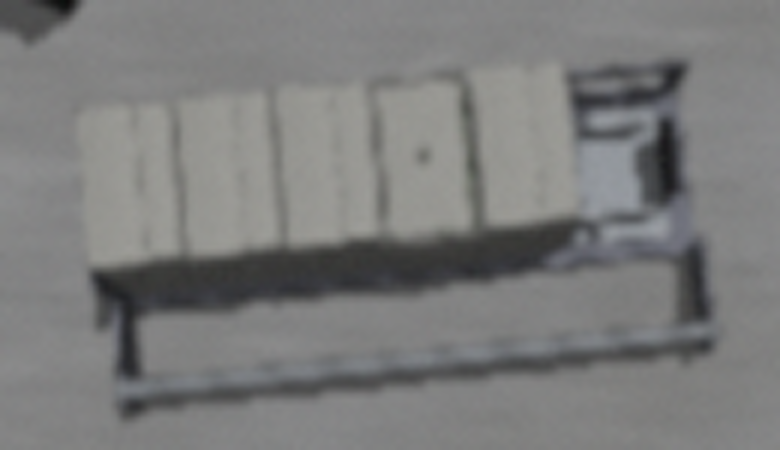

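View pics/t0b.png

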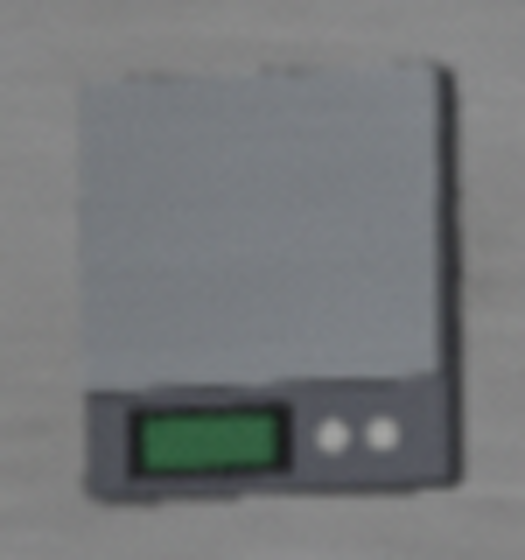

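Candidates for the sleeve box are the five white boxes in the row. In the top picture, only the fourth from the left, at about (245,191), is lower and carries a dark ribbon dot. In the side crop the same box has a ribbon tag and sits second from the bookend. The others have lid seams, and the black (182,148) and brown (400,229) boxes are excluded. Next I'll fit the rack pose.

Run:
```python
from h import *
from scipy.optimize import least_squares
def T(x,y,s=6,x0=175,y0=165): return ((x+.5)/s+x0-.5,(y+.5)/s+y0-.5)
def S(x,y,s=4.8,x0=195,y0=110): return T(x,y,s,x0,y0)
# (tag,uv, rack-frame pt)
obs=[('top0',T(95,268),(-.043,.160,.175)),('top0',T(78,105),(.043,.160,.175)),('top0',T(575,220),(-.043,-.092,.175)),('top0',T(565,62),(.043,-.092,.175)),
('side0',S(140,75),(-.043,.160,.175)),('side0',S(255,70),(.043,.160,.175)),('side0',S(218,298),(-.043,-.092,.175)),('side0',S(340,280),(.043,-.092,.175))]
def rp(p,X):
    c,s=np.cos(p[2]),np.sin(p[2]); X=np.atleast_2d(X); return np.c_[p[0]+c*X[:,0]-s*X[:,1],p[1]+s*X[:,0]+c*X[:,1],X[:,2]]
f=lambda p:np.concatenate([proj(t,rp(p,X))[0]-uv for t,uv,X in obs])
r=least_squares(f,[.5,.05,0]);print(r.x,np.degrees(r.x[2]),r.fun.round(1))
# rail
for t,pts in (('top0',[T(120,388),T(712,335)]),):
    for uv in pts: print('rail',onz(t,uv,.067))
c,s=np.cos(r.x[2]),np.sin(r.x[2])
def toR(w): d=np.array(w[:2])-r.x[:2]; return np.array([c*d[0]+s*d[1],-s*d[0]+c*d[1]])*1000
for uv in [T(385,240),T(475,228),T(468,78),T(375,88)]: print('sleeve',toR(onz('top0',uv,.161)))
print('ribbon',toR(onz('top0',T(423,155),.17)))
for uv in [T(120,388),T(712,335)]: print('railR',toR(onz('top0',uv,.067)))
print('rib tri',tri([('top0',T(423,153)),('side0',S(250,222))]))
def B(x,y): return T(x,y,7,95,180)
P=[onz('top0',uv,.042) for uv in [B(85,80),B(437,63),B(440,376),B(85,392)]]
print(np.round(P,4),np.mean(P,0),[np.linalg.norm(P[i]-P[i-1]) for i in range(4)])
# tab bead
print('tab',toR(onz('top0',T(665,170),.08)),toR(onz('top0',T(640,170),.08)))
np.save('rack.npy',r.x)
```

```text
[ 0.56833525 -0.00441284  0.10483395] 6.006543109159503 [ 0.2 -0.7  1.1 -0.4  0.1 -0.4 -1.  -0.9 -0.4  1.7 -0.4 -0.1 -2.  -0.6
  0.4 -0.8]
rail [0.44888224 0.1538477  0.067     ]
rail [ 0.48161469 -0.18259361  0.067     ]
sleeve [-43.50432259   8.89650568]
sleeve [-41.76666456 -39.11533221]
sleeve [ 38.97925482 -43.17404198]
sleeve [38.40122511  6.82788233]
ribbon [ -1.55296359 -15.47734536]
railR [-102.23650411  169.89149231]
railR [-104.88965538 -168.12793631]
rib tri (array([ 0.57018395, -0.01993122,  0.16922115]), [np.float64(0.0005797423488499236), np.float64(0.0005797423488500915)])
[[0.5821 0.4787 0.042 ]
 [0.5922 0.2965 0.042 ]
 [0.4345 0.2879 0.042 ]
 [0.4239 0.4686 0.042 ]] [0.50815067 0.38292727 0.042     ] [np.float64(0.1585476312593369), np.float64(0.18246915099951788), np.float64(0.1579165733640415), np.float64(0.18102874330524385)]
tab [  -9.64635178 -150.49274475] [  -8.26139569 -136.31025659]
```

```bash
cat >> h.py <<'E'
from scipy.spatial.transform import Rotation as Ro
def rot(q): return Ro.from_quat([q[1],q[2],q[3],q[0]])
RK=np.load('rack.npy')
Rz=lambda a:Ro.from_euler('z',a).as_matrix()
def rackw(X): return Rz(RK[2])@np.array(X)+np.array([RK[0],RK[1],0])
def wrack(w): return Rz(RK[2]).T@(np.array(w)-np.array([RK[0],RK[1],0]))
def plan(p,R,yawflip=None):
    s=arm.read_state();R0=rot(s['ee_rot']).as_matrix();p0=np.array(s['position'])
    tw=Ro.from_matrix(R0.T@R).as_rotvec();dp=R0.T@(np.array(p)-p0)*1000
    print('twist',tw.round(4).tolist(),'dp',dp.round(1).tolist(),'deg',np.degrees(np.linalg.norm(tw)).round(1)); return tw,dp
E
python3 - <<'E'
from h import *
s=arm.read_state();R0=rot(s['ee_rot']).as_matrix();print(R0.round(3))
print('cam in tool',R0.T@(load('wrist0')['E'][:3,3]-s['position']))
print(tri([('top0',(284,135)),('side0',(313,198))]))
crop('side0',250,90,400,240,4,'s0b');crop('top0',150,90,320,220,4,'t0c')
E
```

```text
[[-0.001  0.294  0.956]
 [-0.002  0.956 -0.294]
 [-1.    -0.002 -0.   ]]
cam in tool [-0.14280478  0.00081818 -0.07722981]
(array([ 0.77045911, -0.15013472,  0.08688165]), [np.float64(0.006715681588991472), np.float64(0.006715681588991416)])
```

View pics/s0b.png

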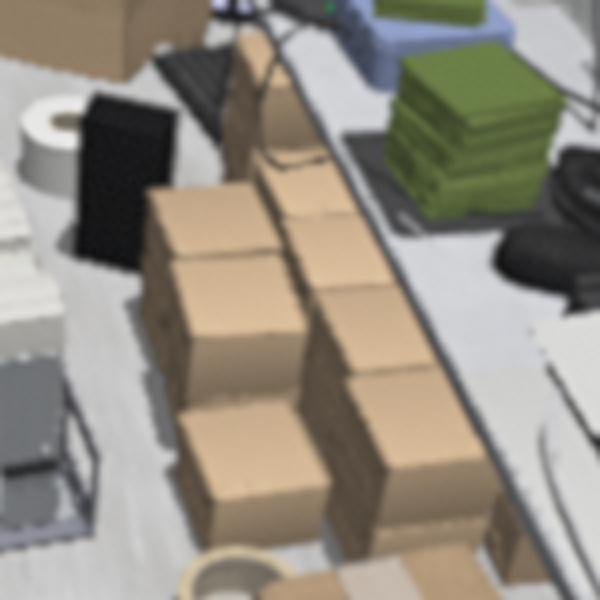

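View pics/t0c.png

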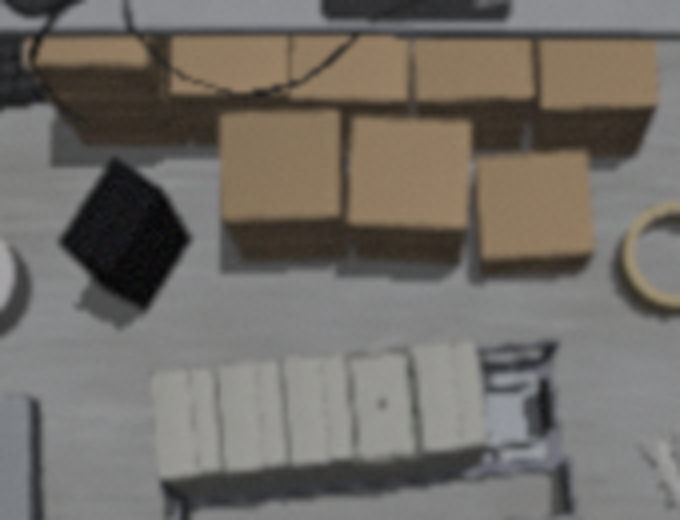

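Run:
```python
from h import *
x,e=tri([('top0',(150+465/4,90+228/4)),('side0',(250+190/4,90+340/4))]);print(x,e,wrack(x))
x,e=tri([('top0',(150+340/4,90+222/4)),('side0',(250+172/4,90+257/4))]);print(x,e,wrack(x))
# push pose: tool x down, z along -/+ rack y ; tool y along rack x
for sg in (1,-1):
    Y=Rz(RK[2])@np.array([sg,0,0]);X=np.array([0,0,-1.]);R=np.c_[X,Y,np.cross(X,Y)]
    print(sg,R[:,2]);
    plan(rackw([.085,-.016,.26]),R)
```

```text
[ 0.72279594 -0.08776742  0.13092767] [np.float64(0.0012200086758225796), np.float64(0.0012200086758224402)] [ 0.1448903  -0.09906004  0.13092767]
[0.72814901 0.01635304 0.13495934] [np.float64(0.003250297850656564), np.float64(0.0032502978506561953)] [0.16110935 0.00392864 0.13495934]
1 [ 0.10464204 -0.99450995  0.        ]
twist [1.1671, 0.001, 0.0017] dp [-29.0, -442.6, 628.9] deg 66.9
-1 [-0.10464204  0.99450995  0.        ]
twist [-1.9745, -0.0018, 0.0011] dp [-29.0, -442.6, 628.9] deg 113.1
```

Call:
send_rows(commands=[{"twist":[0.2,0,0],"dp":[-29,-50,70],"grip":0},{"twist":[0.4,0,0],"dp":[-29,-85,120],"grip":0},{"twist":[0.6,0,0],"dp":[-29,-127,180],"grip":0},{"twist":[0.75,0,0],"dp":[-29,-169,240],"grip":0},{"twist":[0.9,0,0],"dp":[-29,-211,300],"grip":0},{"twist":[1.0,0,0],"dp":[-29,-253,360],"grip":0},{"twist":[1.1,0,0],"dp":[-29,-295,420],"grip":0},{"twist":[1.167,0,0],"dp":[-29,-337,480],"grip":0},{"twist":[1.167,0,0],"dp":[-29,-380,540],"grip":0},{"twist":[1.167,0,0],"dp":[-29,-420,595],"grip":0},{"twist":[1.167,0,0],"dp":[-29,-442.6,629],"grip":0},{"twist":[1.167,0,0],"dp":[-29,-442.6,629],"grip":0}])

```text
time: 1.65
position: [0.6417, 0.0054, 0.2599]
ee_rot: [0.525, 0.473, 0.526, -0.473]
contact_force: [1.1, 0.6, 0.6]
finger_gap: -0.0001
```

Run:
```python
from h import *
s=arm.read_state();print(s['position'],wrack(s['position']),s['finger_gap'],s['qpos'],s['contact_force'],s['time'])
snap('wrist','w1');snap('side','s1')
```

```text
[0.64170289 0.00537444 0.25989826] [0.07398901 0.00205621 0.25989826] -6.0632896246445045e-05 [-5.96294195e-02  3.16607151e-01  1.56354918e+00  3.52607061e-04
  1.26183654e+00 -1.64418810e-01] [1.1134141  0.61403833 0.62255602] 1.65
```

View pics/w1.png

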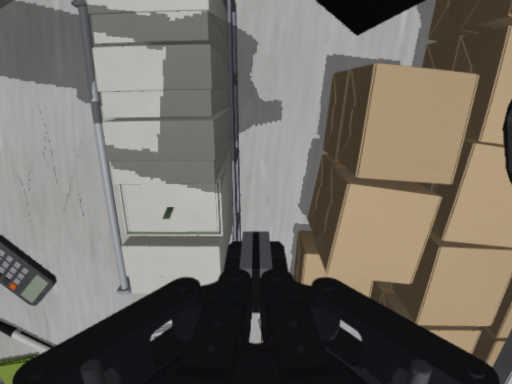

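View pics/s1.png

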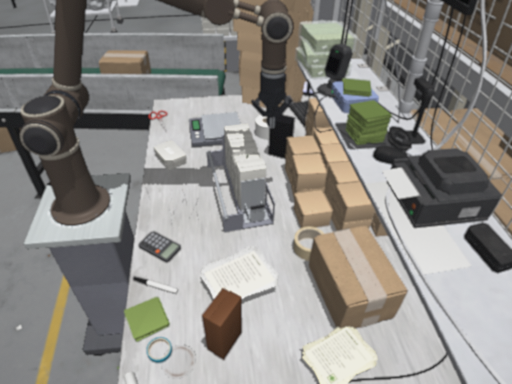

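Run:
```python
from h import *
s=arm.read_state();print(s['position'],s['time'])
print(proj('s1',[s['position']]),proj('side0',[rackw([0,-.016,.16])]))
print('cam',load('w1')['E'].round(3)[:3,3])
for n,uv in (('FL',(122,183)),('BL',(218,182)),('FR',(128,234)),('BR',(222,234)),):
    print(n,wrack(onz('w1',uv,.161)).round(4))
for uv in [(105,162),(229,162),(228,234),(123,236),(219,12),(95,12)]: print(uv,wrack(onz('w1',uv,.175)).round(4))
for uv in [(79,3),(124,289)]: print('rail',wrack(onz('w1',uv,.067)).round(4))
crop('w1',80,100,260,320,2.7,'w1a')
```

```text
[0.64378611 0.00142472 0.25944322] 1.75
[[269.36746816 126.54949411]] [[246.47244884 158.29766655]]
cam [0.636 0.084 0.403]
FL [-0.037   0.0067  0.161 ]
BL [0.0445 0.0076 0.161 ]
FR [-0.0382 -0.0409  0.161 ]
BR [ 0.0462 -0.0403  0.161 ]
(105, 162) [-0.0418  0.0282  0.175 ]
(229, 162) [0.0554 0.0279 0.175 ]
(228, 234) [ 0.0529 -0.0333  0.175 ]
(123, 236) [-0.0362 -0.0358  0.175 ]
(219, 12) [0.051  0.1324 0.175 ]
(95, 12) [-0.035   0.1345  0.175 ]
rail [-0.1035  0.169   0.067 ]
rail [-0.0998 -0.1701  0.067 ]
```

View pics/w1a.png

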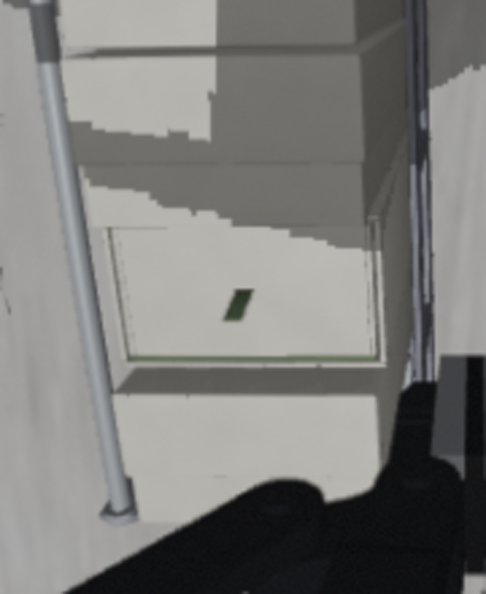

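The wrist picture shows the sleeve top at about (122–222, 183–234) with the ribbon at (168,213), and the fingers behind the row. This puts the sleeve centre at rack y of about −0.016, which agrees with the fit.

Call:
send_rows(commands=[{"twist":[0,0,0],"dp":[0,0,0],"grip":0},{"twist":[0,0,0],"dp":[0,0,0],"grip":0}])

```text
time: 2.0
position: [0.64, 0.0083, 0.2599]
ee_rot: [0.525, 0.473, 0.526, -0.473]
contact_force: [-1.2, -0.4, 0.2]
finger_gap: 0.0
```

```bash
cat >> h.py <<'E'
def basis(X,Y): return np.c_[X,Y,np.cross(X,Y)]
E
python3 - <<'E'
from h import *
s=arm.read_state();print(s['position'],wrack(s['position']))
R=basis(np.array([0,0,-1.]),Rz(RK[2])@np.array([1,0,0]))
plan(rackw([.08,-.0165,.143]),R)
E
```

```text
[0.63997767 0.00828223 0.2599175 ] [0.07257754 0.00512857 0.2599175 ]
twist [0.0013, -0.0006, 0.0011] dp [116.9, 7.5, 21.7] deg 0.1
```

Call:
send_rows(commands=[{"twist":[0,0,0],"dp":[0,7.5,21.7],"grip":0},{"twist":[0,0,0],"dp":[30,7.5,21.7],"grip":0},{"twist":[0,0,0],"dp":[70,7.5,21.7],"grip":0},{"twist":[0,0,0],"dp":[100,7.5,21.7],"grip":0},{"twist":[0,0,0],"dp":[117,7.5,21.7],"grip":0},{"twist":[0,0,0],"dp":[117,7.5,21.7],"grip":0}])

```text
time: 2.75
position: [0.6498, -0.0137, 0.142]
ee_rot: [0.525, 0.472, 0.526, -0.474]
contact_force: [-0.3, -0.4, 0.5]
finger_gap: 0.0
```

Run:
```python
from h import *
s=arm.read_state();print(s['position'],wrack(s['position']),s['contact_force'])
snap('wrist','w2');snap('side','s2');crop('s2',195,90,345,240,4,'s2a')
```

```text
[ 0.64978113 -0.01372518  0.14201835] [ 0.08002427 -0.01778387  0.14201835] [-0.32705422 -0.43859472  0.47129779]
```

View pics/w2.png

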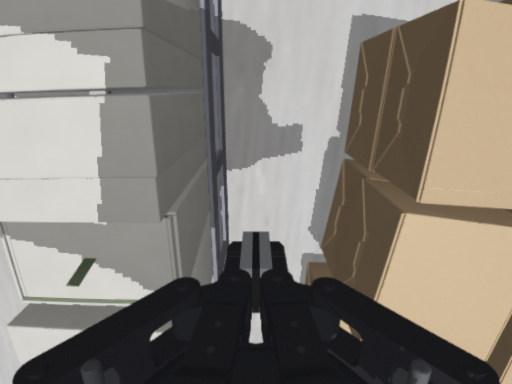

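View pics/s2a.png

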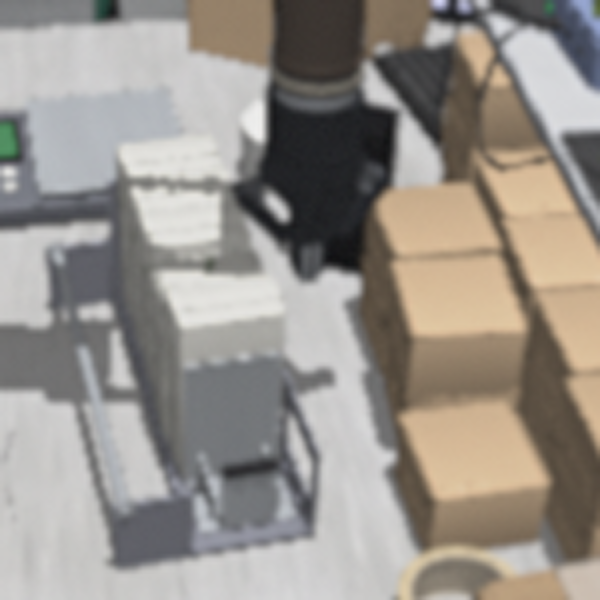

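The wrist picture shows the closed fingers at about (255,260), just behind the sleeve's back face and clear of the brown boxes. In the side view the fingertip is at about (271,157), behind the row. Now I'll push forward slowly.

Call:
send_rows(commands=[{"twist":[0,0,0],"dp":[0,-6,-1.2],"grip":0},{"twist":[0,0,0],"dp":[0,-14,-1.2],"grip":0},{"twist":[0,0,0],"dp":[0,-20,-1.2],"grip":0},{"twist":[0,0,0],"dp":[0,-25,-1.2],"grip":0},{"twist":[0,0,0],"dp":[0,-30,-1.2],"grip":0},{"twist":[0,0,0],"dp":[0,-35,-1.2],"grip":0},{"twist":[0,0,0],"dp":[0,-40,-1.2],"grip":0},{"twist":[0,0,0],"dp":[0,-40,-1.2],"grip":0}])

```text
time: 3.85
position: [0.6101, -0.0167, 0.1431]
ee_rot: [0.525, 0.473, 0.526, -0.473]
contact_force: [0.4, -0.3, -0.5]
finger_gap: 0.0
```

Run:
```python
from h import *
s=arm.read_state();print(s['position'],wrack(s['position']),s['contact_force'])
snap('wrist','w3');snap('side','s3');crop('s3',195,90,345,240,4,'s3a')
```

```text
[ 0.61013817 -0.01670085  0.14307765] [ 0.04028758 -0.01659489  0.14307765] [ 0.42118488 -0.27133299 -0.52587179]
```

View pics/w3.png

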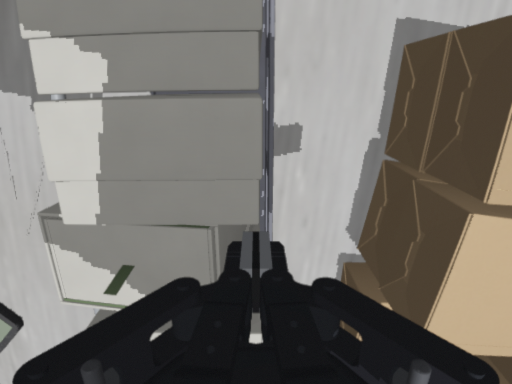

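View pics/s3a.png

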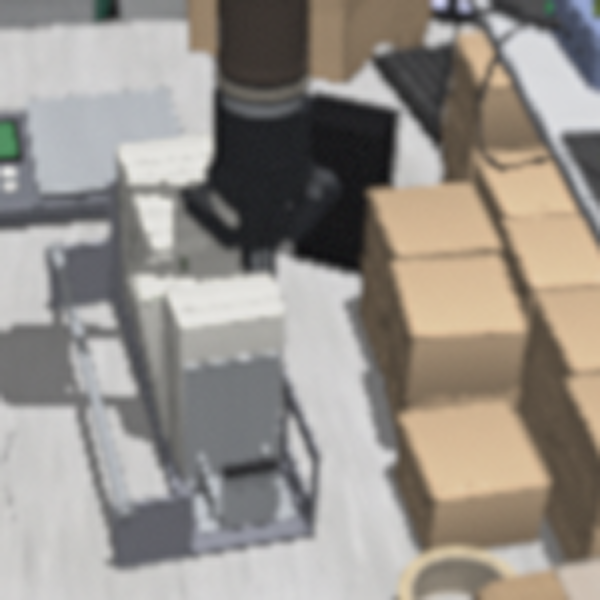

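The sleeve box is tipping: its top has moved forward in the slot (wrist picture, about 45–220 × 210–305), and the neighbours haven't moved. I'll continue slowly past the balance point.

Call:
send_rows(commands=[{"twist":[0,0,0],"dp":[0,-6,0],"grip":0},{"twist":[0,0,0],"dp":[0,-12,0],"grip":0},{"twist":[0,0,0],"dp":[0,-18,0],"grip":0},{"twist":[0,0,0],"dp":[0,-24,0],"grip":0},{"twist":[0,0,0],"dp":[0,-29,0],"grip":0},{"twist":[0,0,0],"dp":[0,-34,0],"grip":0},{"twist":[0,0,0],"dp":[0,-38,0],"grip":0},{"twist":[0,0,0],"dp":[0,-42,0],"grip":0},{"twist":[0,0,0],"dp":[0,-46,0],"grip":0},{"twist":[0,0,0],"dp":[0,-50,0],"grip":0},{"twist":[0,0,0],"dp":[0,-54,0],"grip":0},{"twist":[0,0,0],"dp":[0,-54,0],"grip":0}])

```text
time: 5.45
position: [0.5565, -0.0223, 0.1431]
ee_rot: [0.525, 0.473, 0.526, -0.473]
contact_force: [0.2, 0.6, -0.4]
finger_gap: -0.0003
```

Run:
```python
from h import *
s=arm.read_state();print(s['position'],wrack(s['position']),s['contact_force'])
snap('wrist','w4');snap('side','s4');crop('s4',195,90,345,240,4,'s4a')
```

```text
[ 0.5565335  -0.02232276  0.14312805] [-0.01361109 -0.01657663  0.14312805] [ 0.20229523  0.59081773 -0.43744805]
```

View pics/w4.png

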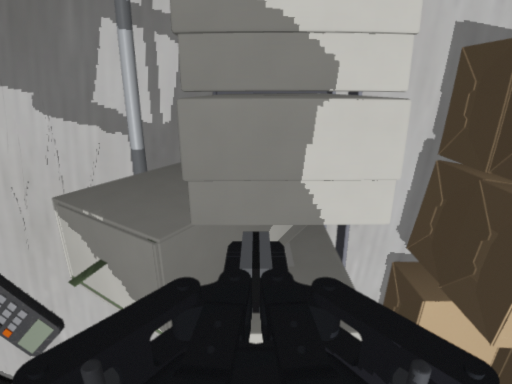

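View pics/s4a.png

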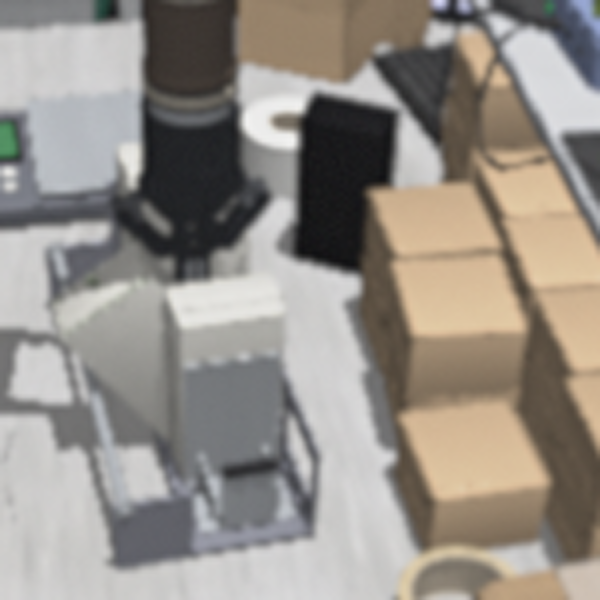

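The sleeve box now leans on the rail (side crop: its top edge at about (60,320) sits on the rail). The four lid boxes still stand. I'll raise the fingers straight out, check the lean, and then approach along the box's axis.

Call:
send_rows(commands=[{"twist":[0,0,0],"dp":[-30,1,0],"grip":0},{"twist":[0,0,0],"dp":[-80,1,0],"grip":0},{"twist":[0,0,0],"dp":[-130,1,0],"grip":0},{"twist":[0,0,0],"dp":[-170,1,0],"grip":30},{"twist":[0,0,0],"dp":[-170,1,0],"grip":60}])

```text
time: 6.18
position: [0.5608, -0.0225, 0.3182]
ee_rot: [0.528, 0.475, 0.523, -0.471]
contact_force: [0.0, 0.3, 0.8]
finger_gap: 0.0356
```

Run:
```python
from h import *
s=arm.read_state();print(wrack(s['position']))
snap('wrist','w5');snap('side','s5');snap('top','t5');crop('s5',195,110,285,235,6,'s5a')
crop('t5',175,165,305,240,6,'t5a')
th=np.radians(41.5);c,sn=np.cos(th),np.sin(th)
X=Rz(RK[2])@np.array([sn,0,-c]);Y=Rz(RK[2])@np.array([0,1,0]);R=basis(X,Y)
tcp=rackw([-.044+.044*c-.106*sn,-.0165,.010+.044*sn+.106*c])
plan(tcp-.11*X,R)
```

```text
[-0.00940215 -0.01719516  0.31822137]
twist [-1.495, -0.5687, 0.5679] dp [111.3, -141.0, 0.1] deg 97.3
```

View pics/w5.png

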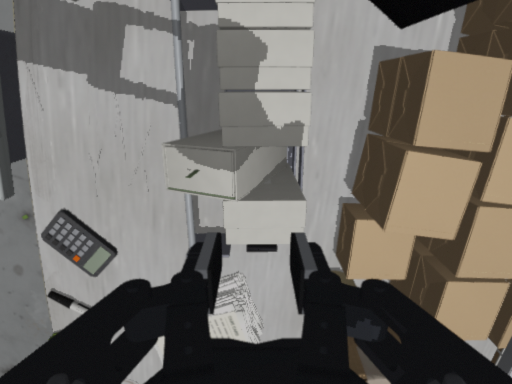

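View pics/t5a.png

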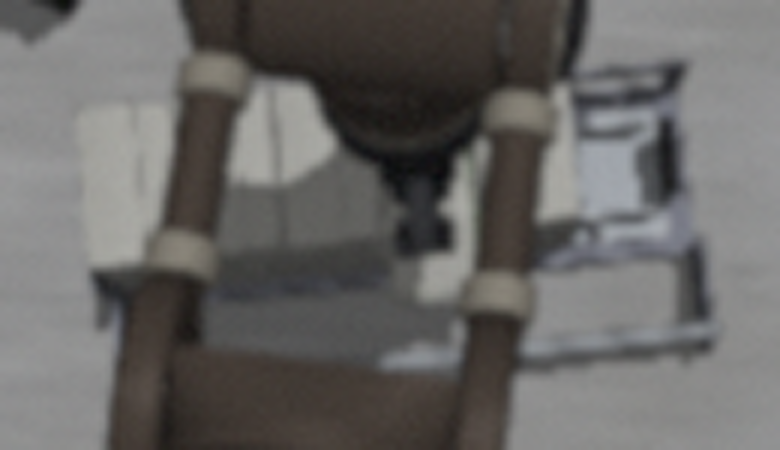

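Run:
```python
from h import *
th=np.radians(41.5);c,s=np.cos(th),np.sin(th)
snap('wrist','w6');crop('w6',150,110,330,270,4,'w6a')
for y in (.0095,-.0425):
  for d,h in ((0,.151),(.088,.151)):
    P=rackw([-.044+d*c-h*s,y,.01+d*s+h*c]); print(P,proj('w6',[P]))
```

```text
[ 0.4240764  -0.01003927  0.12309231] [[135.94138786 140.67545493]]
[ 0.48962266 -0.00314251  0.18140288] [[182.64796057 150.58140437]]
[ 0.42951778 -0.06175379  0.12309231] [[141.12299109 185.44357472]]
[ 0.49506405 -0.05485703  0.18140288] [[186.51771851 203.70718619]]
```

View pics/w6a.png

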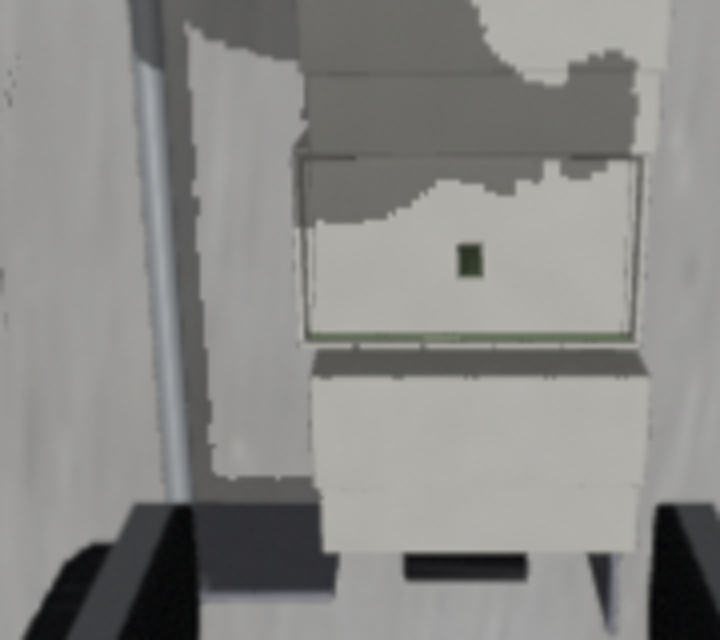

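The enlarged view shows the sleeve box upright in its slot again, with the ribbon at (267,175) in the full frame. It hadn't passed its balance point, and it fell back when I withdrew. Nothing else has moved. I'll repeat the push and go further this time.

Run:
```python
from h import *
s=arm.read_state();print(s['position'],wrack(s['position']))
R=basis(np.array([0,0,-1.]),Rz(RK[2])@np.array([1,0,0]))
plan(rackw([.08,-.0165,.143]),R)
print(wrack(tri([('w6',(150+470/4,110+250/4)),('top0',(175+423/6,165+155/6))])[0]))
for uv in ((150+302/4,110+155/4),(150+643/4,110+155/4),(150+305/4,110+343/4),(150+638/4,110+343/4)): print(wrack(onz('w6',uv,.161)))
```

```text
[ 0.55691831 -0.02209508  0.31130818] [-0.01320457 -0.01639047  0.31130818]
twist [0.0002, -0.0008, 0.0034] dp [168.0, 93.8, 0.3] deg 0.2
[-0.0003403  -0.0168951   0.15875201]
[-0.04087852  0.0072961   0.161     ]
[0.042572  0.0074615 0.161    ]
[-0.04153056 -0.04146579  0.161     ]
[ 0.04399808 -0.04132083  0.161     ]
```

Call:
send_rows(commands=[{"twist":[0,0,0],"dp":[0,40,0],"grip":0},{"twist":[0,0,0],"dp":[0,80,0],"grip":0},{"twist":[0,0,0],"dp":[20,94,0],"grip":0},{"twist":[0,0,0],"dp":[70,94,0],"grip":0},{"twist":[0,0,0],"dp":[120,94,0],"grip":0},{"twist":[0,0,0],"dp":[155,94,0],"grip":0},{"twist":[0,0,0],"dp":[168,94,0],"grip":0},{"twist":[0,0,0],"dp":[168,94,0],"grip":0},{"twist":[0,0,0],"dp":[168,80,0],"grip":0},{"twist":[0,0,0],"dp":[168,70,0],"grip":0},{"twist":[0,0,0],"dp":[168,62,0],"grip":0},{"twist":[0,0,0],"dp":[168,55,0],"grip":0}])

```text
time: 7.88
position: [0.6128, -0.0166, 0.1465]
ee_rot: [0.526, 0.474, 0.525, -0.473]
contact_force: [1.3, 0.5, 0.4]
finger_gap: 0.0001
```

Call:
send_rows(commands=[{"twist":[0,0,0],"dp":[0,-8,0],"grip":0},{"twist":[0,0,0],"dp":[0,-16,0],"grip":0},{"twist":[0,0,0],"dp":[0,-24,0],"grip":0},{"twist":[0,0,0],"dp":[0,-32,0],"grip":0},{"twist":[0,0,0],"dp":[0,-40,0],"grip":0},{"twist":[0,0,0],"dp":[0,-47,0],"grip":0},{"twist":[0,0,0],"dp":[0,-53,0],"grip":0},{"twist":[0,0,0],"dp":[0,-58,0],"grip":0},{"twist":[0,0,0],"dp":[0,-63,0],"grip":0},{"twist":[0,0,0],"dp":[0,-67,0],"grip":0},{"twist":[0,0,0],"dp":[0,-71,0],"grip":0},{"twist":[0,0,0],"dp":[0,-71,0],"grip":0}])

```text
time: 9.38
position: [0.5418, -0.0239, 0.1452]
ee_rot: [0.525, 0.473, 0.526, -0.473]
contact_force: [0.1, -0.7, 0.9]
finger_gap: -0.0001
```

Run:
```python
from h import *
s=arm.read_state();print(wrack(s['position']),s['contact_force'])
snap('wrist','w7');snap('side','s7');crop('s7',195,110,285,235,6,'s7a')
```

```text
[-0.02848065 -0.01662168  0.14516431] [ 0.12508954 -0.71075123  0.88505799]
```

View pics/w7.png

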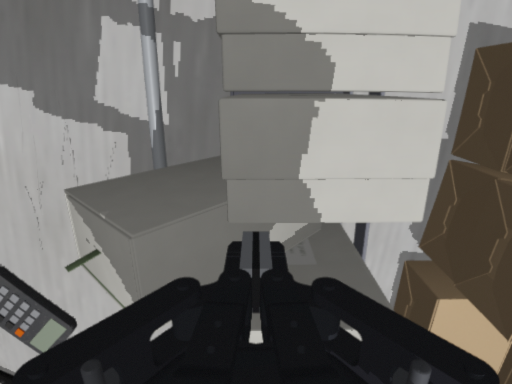

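View pics/s7a.png

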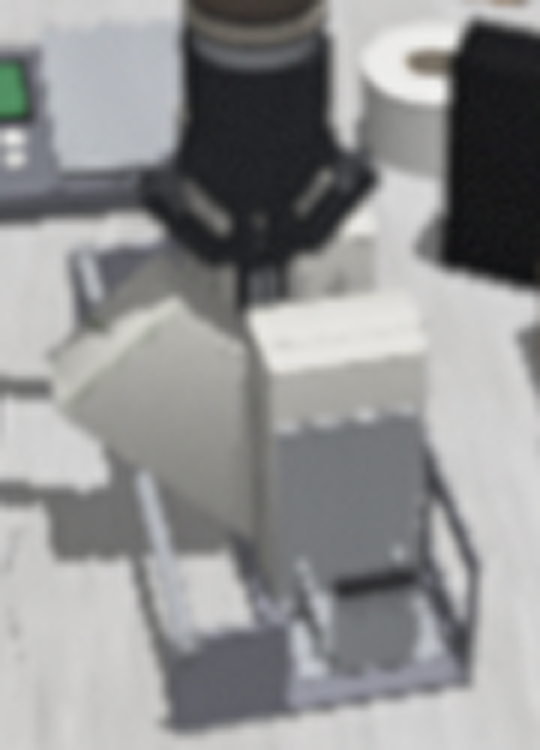

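Run:
```python
from h import *
for a in (30,36,41.5):
  th=np.radians(a);c,s=np.cos(th),np.sin(th)
  for d,h in ((0,.151),(.088,.151)):
    P=rackw([-.044+d*c-h*s,-.0425,.01+d*s+h*c]); print(a,(proj('s7',[P])[0]-[195,110])*6,proj('w7',[P])[0])
```

```text
30 [ 95.8249089  380.02411202] [ 96.14415633 280.77952862]
30 [237.771312   292.49186115] [217.27444577 342.64879814]
36 [ 71.6849813  396.43078513] [ 82.11770077 271.97255006]
36 [202.76459089 298.64048857] [176.37576557 340.48374113]
41.5 [ 51.48059448 412.88356641] [ 72.72364216 263.62240922]
41.5 [170.99685466 306.8815702 ] [141.46438142 335.41818817]
```

The corners read about (63,405) and (178,298) in the side crop, which puts the lean near 40°. I'll push a little further and then back away a few millimetres to see whether it stays.

Call:
send_rows(commands=[{"twist":[0,0,0],"dp":[0,-4,0],"grip":0},{"twist":[0,0,0],"dp":[0,-8,0],"grip":0},{"twist":[0,0,0],"dp":[0,-8,0],"grip":0},{"twist":[0,0,0],"dp":[0,6,0],"grip":0},{"twist":[0,0,0],"dp":[0,12,0],"grip":0},{"twist":[0,0,0],"dp":[0,12,0],"grip":0},{"twist":[0,0,0],"dp":[0,12,0],"grip":0}])

```text
time: 10.35
position: [0.5539, -0.0226, 0.1451]
ee_rot: [0.525, 0.473, 0.526, -0.473]
contact_force: [0.6, 0.3, -0.1]
finger_gap: 0.0001
```

Run:
```python
from h import *
s=arm.read_state();print(wrack(s['position']),s['contact_force'])
snap('side','s8');crop('s8',195,110,285,235,6,'s8a')
```

```text
[-0.01623373 -0.01657169  0.14506457] [ 0.5900519   0.33514456 -0.13622748]
```

View pics/s8a.png

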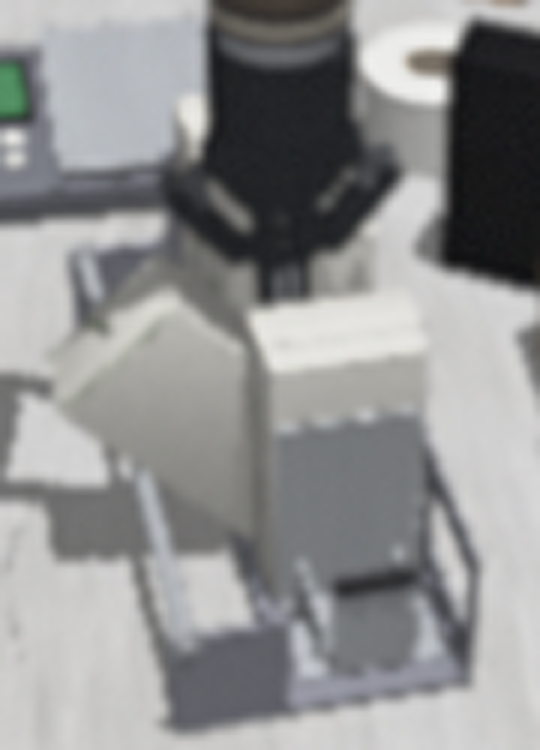

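The box stays leaned on the rail with the finger 12 mm away. I'll go up, open the gripper, and look again.

Call:
send_rows(commands=[{"twist":[0,0,0],"dp":[-10,12,0],"grip":0},{"twist":[0,0,0],"dp":[-50,15,0],"grip":0},{"twist":[0,0,0],"dp":[-100,15,0],"grip":0},{"twist":[0,0,0],"dp":[-150,15,0],"grip":0},{"twist":[0,0,0],"dp":[-170,15,0],"grip":50},{"twist":[0,0,0],"dp":[-170,15,0],"grip":85},{"twist":[0,0,0],"dp":[-170,15,0],"grip":85}])

```text
time: 11.28
position: [0.5685, -0.021, 0.3142]
ee_rot: [0.525, 0.473, 0.526, -0.473]
contact_force: [0.6, -0.3, -0.3]
finger_gap: 0.0547
```

Run:
```python
from h import *
s=arm.read_state();print(wrack(s['position']))
snap('wrist','w9');crop('w9',100,90,330,270,3.4,'w9a')
snap('side','s9');crop('s9',195,110,285,235,6,'s9a')
for a in (38,40,41.5,43):
  th=np.radians(a);c,sn=np.cos(th),np.sin(th)
  for y in (.0095,-.0425):
   for d,h in ((0,.151),(.088,.151)):
    P=rackw([-.044+d*c-h*sn,y,.01+d*sn+h*c]); print(a,(proj('w9',[P])[0]-[100,90])*3.4,((proj('s9',[P])[0]-[195,110])*6).round())
```

```text
[-0.00159244 -0.01646955  0.31422257]
38 [104.79895063 174.1030603 ] [ 50. 342.]
38 [278.28237552 205.49384257] [173. 243.]
38 [123.35463991 327.65525331] [ 64. 402.]
38 [291.56548352 385.85204557] [191. 301.]
40 [ 96.50149407 172.52622956] [ 43. 348.]
40 [257.00898719 204.89854946] [162. 246.]
40 [115.21391758 324.67582298] [ 57. 408.]
40 [271.36237735 384.62103107] [180. 304.]
41.5 [ 90.73297135 171.31776327] [ 38. 353.]
41.5 [241.39441767 204.36272826] [154. 249.]
41.5 [109.53621589 322.39749162] [ 51. 413.]
41.5 [256.51738178 383.53139663] [171. 307.]
43 [ 85.35222781 170.0893227 ] [ 33. 357.]
43 [226.1020214  203.75215628] [145. 251.]
43 [104.22418621 320.08579321] [ 46. 418.]
43 [241.96378525 382.30297273] [162. 310.]
```

View pics/w9a.png

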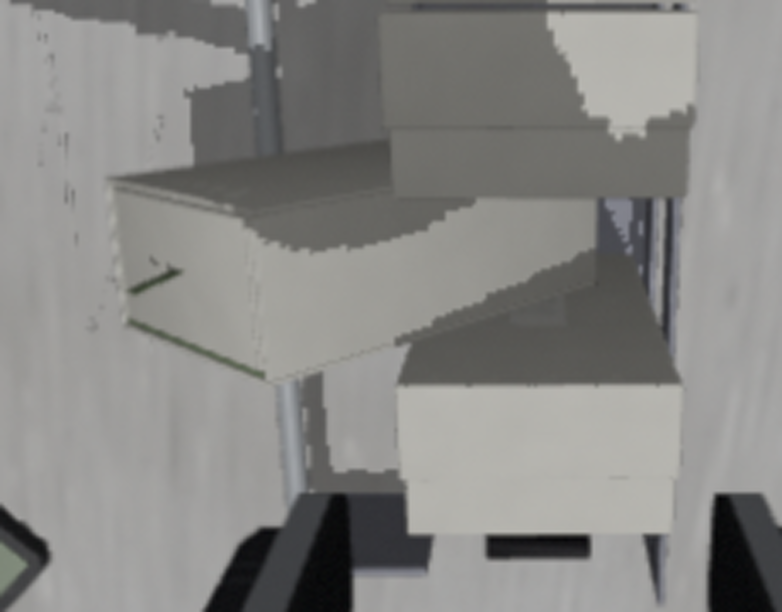

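View pics/s9a.png

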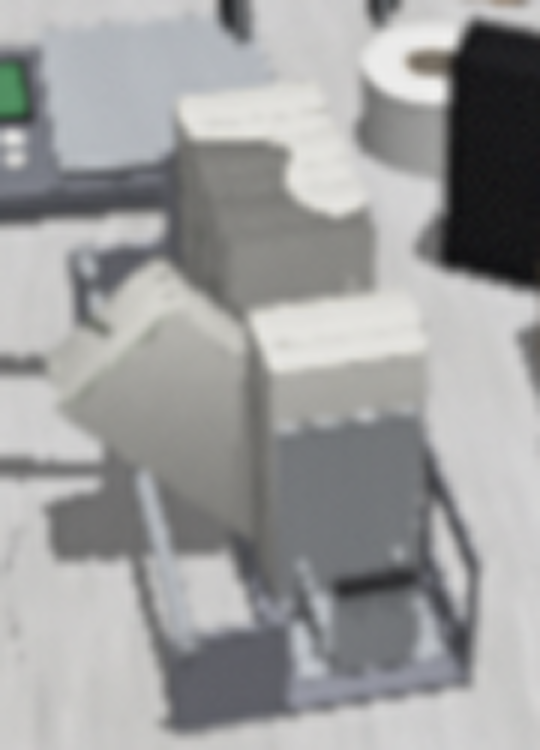

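Run:
```python
from h import *
from scipy.optimize import least_squares
snap('wrist','w10');crop('w10',100,90,330,270,3.4,'w10a')
W=[(110,178),(247,215),(128,323),(268,380)]
S=[(None),(160,262),(62,403),(177,296)]
def pts(p):
  c,s=np.cos(p[1]),np.sin(p[1])
  return np.array([rackw([p[0]+d*c-.151*s,p[2]+y,p[3]+d*s+.151*c]) for y in (.026,-.026) for d in (0,.088)])
for tag in ('w9','w10'):
  def f(p):
    P=pts(p);r=list(((proj(tag,P)-[100,90])*3.4-W).ravel()/3.4)
    q=proj('s9',P)
    for i in (2,3): r+=list((q[i]-[195,110])-np.array(S[i])/6)
    return np.array(r+[(p[3]-.01)/.002, 0])
  r=least_squares(f,[-.044,.72,-.0165,.01],x_scale=[.01,.1,.01,.01]);print(tag,r.x,np.degrees(r.x[1]),r.fun.round(1),r.cost)
```

```text
w9 [-0.03443991  0.76344675 -0.01755011  0.01224802] 43.742276538026964 [-0.4 -1.3  1.3 -1.9 -0.4  0.2 -0.6  2.3 -0.   2.  -0.   1.7  1.1  0. ] 10.676979624301014
w10 [-0.03498451  0.76309566 -0.01723065  0.01218239] 43.72216060796206 [-0.4 -1.4  1.3 -1.9 -0.4  0.3 -0.5  2.4 -0.2  2.  -0.2  1.7  1.1  0. ] 10.966523545217186
```

View pics/w10a.png

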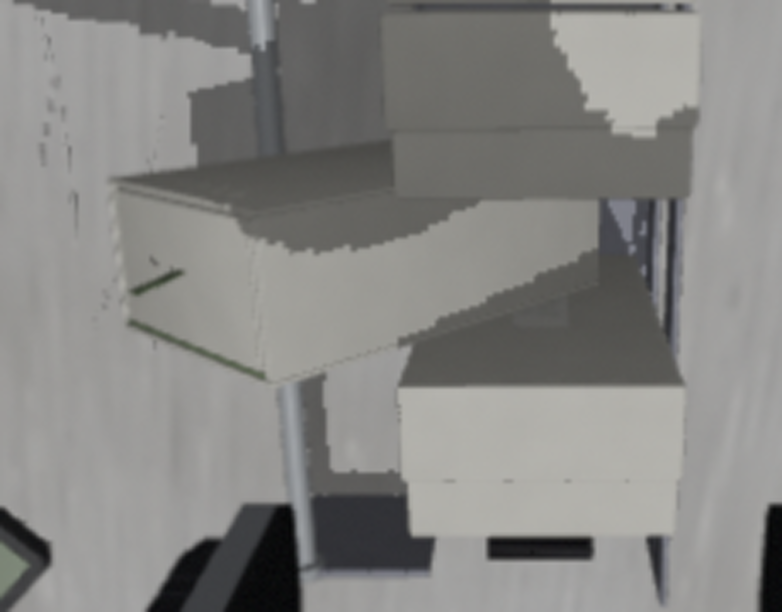

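The box rests on the rail, stable across two pictures (top corners in crop at (112,178), (247,213), (128,323) and (270,380)), leaning about 43°. Now I'll plan the grasp approach along its axis.

```bash
cat > g.py <<'E'
from h import *
th=np.radians(43);c,sn=np.cos(th),np.sin(th)
X=Rz(RK[2])@np.array([sn,0,-c]);Y=Rz(RK[2])@np.array([0,1,0]);R=basis(X,Y)
tcp=rackw([-.039+.044*c-.106*sn,-.0168,.010+.044*sn+.106*c])
E
python3 - <<'E'
from g import *
s=arm.read_state();print(wrack(s['position']),s['qpos'])
tw,dp=plan(tcp-.11*X,R)
for k in (.25,.5,.75): print(k,(tw*k).round(3).tolist(),(dp*k).round(0).tolist())
E
```

```text
[-0.00202451 -0.01644759  0.31331455] [-1.13506036e-01  1.36016426e-01  1.67584646e+00 -2.92382080e-05
  1.33321085e+00 -2.18492369e-01]
twist [-1.4893, -0.5901, 0.589] dp [115.9, -151.7, 0.4] deg 97.8
0.25 [-0.372, -0.148, 0.147] [29.0, -38.0, 0.0]
0.5 [-0.745, -0.295, 0.294] [58.0, -76.0, 0.0]
0.75 [-1.117, -0.443, 0.442] [87.0, -114.0, 0.0]
```

Call:
send_rows(commands=[{"twist":[-0.149,-0.059,0.059],"dp":[0,-25,0],"grip":85},{"twist":[-0.298,-0.118,0.118],"dp":[0,-50,0],"grip":85},{"twist":[-0.447,-0.177,0.177],"dp":[0,-80,0],"grip":85},{"twist":[-0.596,-0.236,0.236],"dp":[0,-110,0],"grip":85},{"twist":[-0.745,-0.295,0.295],"dp":[0,-140,0],"grip":85},{"twist":[-0.894,-0.354,0.354],"dp":[0,-152,0],"grip":85},{"twist":[-1.043,-0.413,0.413],"dp":[20,-152,0],"grip":85},{"twist":[-1.192,-0.472,0.472],"dp":[40,-152,0],"grip":85},{"twist":[-1.341,-0.531,0.531],"dp":[60,-152,0],"grip":85},{"twist":[-1.489,-0.59,0.589],"dp":[80,-152,0],"grip":85},{"twist":[-1.489,-0.59,0.589],"dp":[100,-152,0],"grip":85},{"twist":[-1.489,-0.59,0.589],"dp":[100,-152,0],"grip":85}])

```text
time: 12.92
position: [0.4168, -0.0369, 0.2134]
ee_rot: [0.916, -0.021, 0.397, 0.048]
contact_force: [-0.1, -0.1, 0.8]
finger_gap: 0.0851
```

Run:
```python
from g import *
s=arm.read_state();print(wrack(s['position']),s['qpos'],s['contact_force'])
snap('wrist','w11')
plan(tcp-.08*X,R);plan(tcp,R)
```

```text
[-0.15407707 -0.01641019  0.21343914] [-0.49712248 -0.51224235  2.59420126  0.82080555  0.55777855 -2.7753125 ] [-0.06945179 -0.14973127  0.7840114 ]
twist [0.0016, -0.0016, -0.0014] dp [40.3, -1.0, -7.2] deg 0.1
twist [0.0016, -0.0016, -0.0014] dp [120.3, -1.1, -7.0] deg 0.1
```

View pics/w11.png

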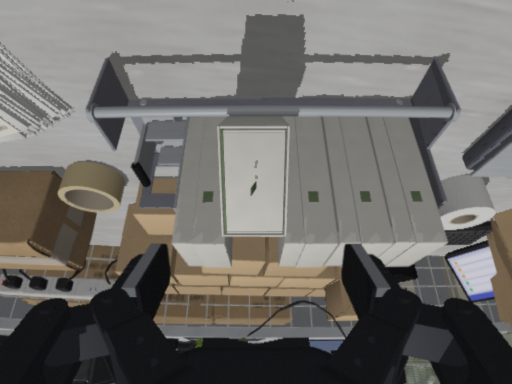

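The wrist picture shows the leaning sleeve's top face at (220–287, 127–235), square and centred between the open fingers, with the ribbon at (254,187). I'll advance along the axis.

Call:
send_rows(commands=[{"twist":[0,0,0],"dp":[15,-1,-7],"grip":85,"squeeze":25},{"twist":[0,0,0],"dp":[40,-1,-7],"grip":85},{"twist":[0,0,0],"dp":[65,-1,-7],"grip":85},{"twist":[0,0,0],"dp":[85,-1,-7],"grip":85},{"twist":[0,0,0],"dp":[105,-1,-7],"grip":85},{"twist":[0,0,0],"dp":[120,-1,-7],"grip":85},{"twist":[0,0,0],"dp":[120,-1,-7],"grip":85}])

```text
$.commands[0]: bad value
```

Run:
```python
from g import *
s=arm.read_state();print(wrack(s['position']),s['qpos'],s['contact_force'])
snap('wrist','w12');snap('side','s12');crop('s12',195,110,285,235,6,'s12a')
plan(tcp,R)
```

```text
[-0.15587655 -0.01581546  0.21043086] [-0.49873357 -0.51032948  2.59820345  0.82234739  0.55732385 -2.78058787] [-1.97297521  0.73631896 -2.19868257]
twist [-0.0044, -0.0008, -0.0005] dp [121.3, -0.7, -9.8] deg 0.3
```

View pics/w12.png

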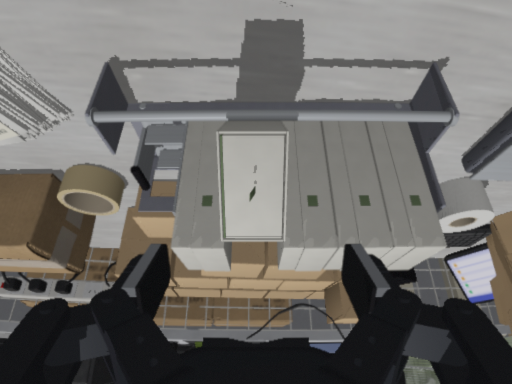

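View pics/s12a.png

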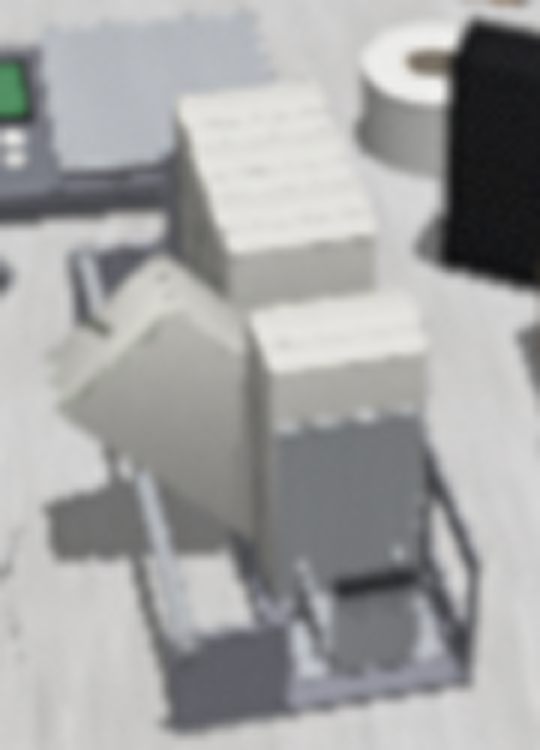

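The call was refused because squeeze belongs at the top level, so nothing moved. The pictures show the scene unchanged. Sending it again.

Call:
send_rows(commands=[{"twist":[0,0,0],"dp":[15,-1,-8],"grip":85},{"twist":[0,0,0],"dp":[40,-1,-8],"grip":85},{"twist":[0,0,0],"dp":[65,-1,-8],"grip":85},{"twist":[0,0,0],"dp":[85,-1,-8],"grip":85},{"twist":[0,0,0],"dp":[105,-1,-8],"grip":85},{"twist":[0,0,0],"dp":[121,-1,-8],"grip":85},{"twist":[0,0,0],"dp":[121,-1,-8],"grip":85}], squeeze=25)

```text
time: 13.95
position: [0.4942, -0.017, 0.1555]
ee_rot: [0.907, -0.022, 0.418, 0.039]
contact_force: [-0.0, -0.0, 0.2]
finger_gap: 0.0847
```

Run:
```python
from g import *
s=arm.read_state();print(wrack(s['position']),s['qpos'],s['contact_force'])
snap('wrist','w13');snap('side','s13');crop('s13',195,110,285,235,6,'s13a')
plan(tcp,R)
```

```text
[-0.07502534 -0.00478577  0.15549486] [-0.26636674 -0.12885373  2.47769973  1.09978292  0.25079319 -2.93695982] [-0.00373205 -0.0211383   0.18410806]
twist [-0.0073, -0.0437, 0.0162] dp [26.9, -11.6, -26.6] deg 2.7
```

View pics/w13.png

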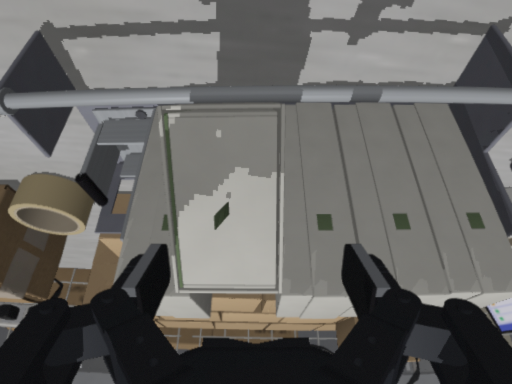

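View pics/s13a.png

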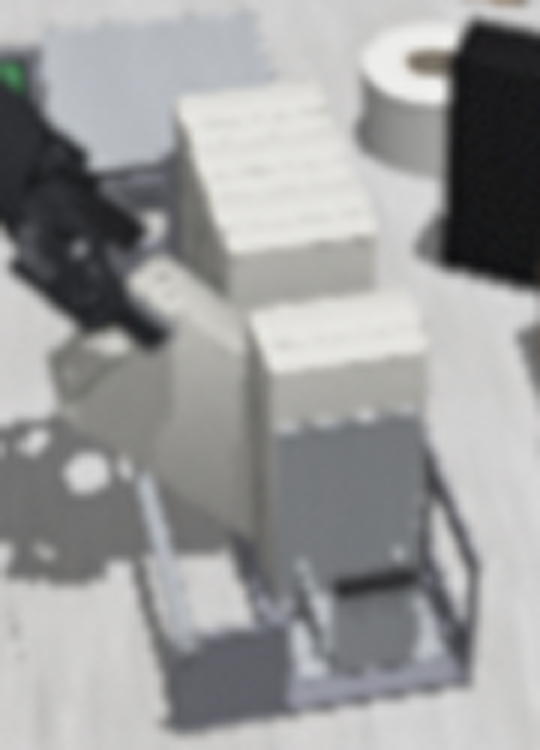

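The wrist ran into joint 6's limit at −2.94, so the tool is short of target and about 11 mm off to the side (box face at 165–285 against centre 256). Nothing was touched. I'll back out, turn the hand half a turn and use a 30° tilt, which keeps the wrist in a better range.

Call:
send_rows(commands=[{"twist":[0,0,0],"dp":[-30,-4,20],"grip":85},{"twist":[0,0,0],"dp":[-70,-4,40],"grip":85},{"twist":[0,0,0],"dp":[-100,-4,70],"grip":85},{"twist":[0.15,0,0],"dp":[-120,-4,90],"grip":85},{"twist":[0.3,0.0,0],"dp":[-120,0,90],"grip":85},{"twist":[0.45,0,0],"dp":[-120,0,90],"grip":85},{"twist":[0.6,0,0],"dp":[-120,0,90],"grip":85},{"twist":[0.75,0,0],"dp":[-120,0,90],"grip":85},{"twist":[0.9,0,0],"dp":[-120,0,90],"grip":85},{"twist":[1.05,0,0],"dp":[-120,0,90],"grip":85},{"twist":[1.2,0,0],"dp":[-120,0,90],"grip":85},{"twist":[1.35,0,0],"dp":[-120,0,90],"grip":85}])

```text
time: 15.55
position: [0.4826, -0.0176, 0.3044]
ee_rot: [0.72, 0.552, 0.35, -0.233]
contact_force: [0.9, -0.1, 0.4]
finger_gap: 0.0852
```

```bash
cat > g.py <<'E'
from h import *
th=np.radians(43);c,sn=np.cos(th),np.sin(th)
ta=np.radians(30)
X=Rz(RK[2])@np.array([np.sin(ta),0,-np.cos(ta)]);Y=Rz(RK[2])@np.array([0,-1,0]);R=basis(X,Y)
A=Rz(RK[2])@np.array([sn,0,-c])  # box axis, down
gp=rackw([-.039+.044*c-.123*sn,-.0168,.010+.044*sn+.123*c]) # grasp pt 28 mm below the top
tcp=gp+.019*X
E
python3 - <<'E'
from g import *
s=arm.read_state();print(wrack(s['position']),s['qpos'],s['contact_force'])
print(wrack(tcp)); plan(tcp-.13*A,R)
E
```

```text
[-0.0866843  -0.00418923  0.30442221] [-0.27718425 -0.45555578  2.34838064  0.40304492  0.61277387 -0.83821757] [ 0.89827269 -0.05861108  0.43207534]
[-0.08120624 -0.0168      0.11350995]
twist [1.7708, -0.1161, -0.1748] dp [19.2, -125.3, -13.8] deg 102.2
```

Run:
```python
from g import *
plan(tcp-.09*A,R)
```

```text
twist [1.7708, -0.1161, -0.1748] dp [59.1, -123.4, -14.1] deg 102.2
```

Call:
send_rows(commands=[{"twist":[0.177,-0.012,-0.017],"dp":[0,-10,0],"grip":85},{"twist":[0.354,-0.023,-0.035],"dp":[0,-20,0],"grip":85},{"twist":[0.531,-0.035,-0.052],"dp":[0,-30,-2],"grip":85},{"twist":[0.708,-0.046,-0.07],"dp":[0,-45,-4],"grip":85},{"twist":[0.885,-0.058,-0.087],"dp":[0,-60,-6],"grip":85},{"twist":[1.062,-0.07,-0.105],"dp":[0,-75,-8],"grip":85},{"twist":[1.239,-0.081,-0.122],"dp":[0,-90,-10],"grip":85},{"twist":[1.416,-0.093,-0.14],"dp":[15,-105,-12],"grip":85},{"twist":[1.593,-0.104,-0.157],"dp":[30,-115,-14],"grip":85},{"twist":[1.771,-0.116,-0.175],"dp":[45,-123,-14],"grip":85},{"twist":[1.771,-0.116,-0.175],"dp":[59,-123,-14],"grip":85},{"twist":[1.771,-0.116,-0.175],"dp":[59,-123,-14],"grip":85}])

```text
time: 17.05
position: [0.4285, -0.0364, 0.179]
ee_rot: [0.028, 0.864, 0.047, -0.5]
contact_force: [0.2, 0.3, -0.1]
finger_gap: 0.0851
```

Run:
```python
from g import *
s=arm.read_state();print(wrack(s['position']),s['qpos'],s['contact_force'])
snap('wrist','w14')
plan(tcp-.05*A,R);plan(tcp,R)
```

```text
[-0.14237858 -0.01716719  0.17895015] [-0.35102374 -0.31069294  2.46150756  0.42895263  0.55632513  0.79372053] [ 0.19753132  0.29494058 -0.09727232]
twist [0.0051, 0.0011, 0.0001] dp [38.9, -0.4, -8.6] deg 0.3
twist [0.0051, 0.0011, 0.0001] dp [87.6, -0.3, -19.9] deg 0.3
```

View pics/w14.png

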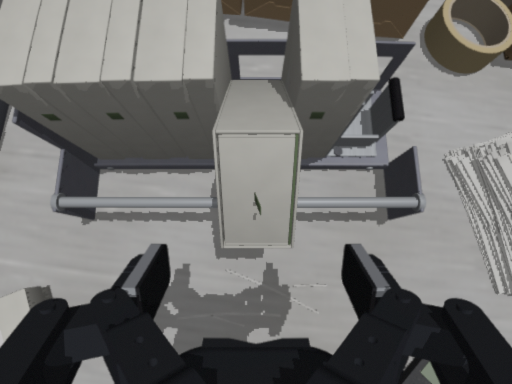

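The joints are comfortable now. The wrist picture shows the box's top end at (216–298, 130–247), centred between the fingers, with the ribbon at (258,203). Advancing along the box axis.

Call:
send_rows(commands=[{"twist":[0,0,0],"dp":[15,0,-3.4],"grip":85},{"twist":[0,0,0],"dp":[30,0,-7],"grip":85},{"twist":[0,0,0],"dp":[45,0,-10],"grip":85},{"twist":[0,0,0],"dp":[60,0,-13.6],"grip":85},{"twist":[0,0,0],"dp":[75,0,-17],"grip":85},{"twist":[0,0,0],"dp":[88,0,-20],"grip":85},{"twist":[0,0,0],"dp":[88,0,-20],"grip":85},{"twist":[0,0,0],"dp":[88,0,-20],"grip":85}])

```text
time: 18.1
position: [0.4904, -0.03, 0.1142]
ee_rot: [0.029, 0.865, 0.047, -0.499]
contact_force: [-0.1, -0.1, -0.4]
finger_gap: 0.0853
```

Run:
```python
from g import *
s=arm.read_state();print(wrack(s['position']),s['qpos'],s['contact_force'])
snap('wrist','w15');snap('side','s15');crop('s15',195,110,285,235,6,'s15a')
plan(tcp,R)
```

```text
[-0.08022597 -0.01726518  0.11422005] [-0.269065   -0.00566325  2.38889968  0.61788134  0.32074448  0.64419933] [-0.10899026 -0.07319539 -0.44285388]
twist [0.0057, -0.001, -0.0004] dp [0.1, -0.5, 1.3] deg 0.3
```

View pics/w15.png

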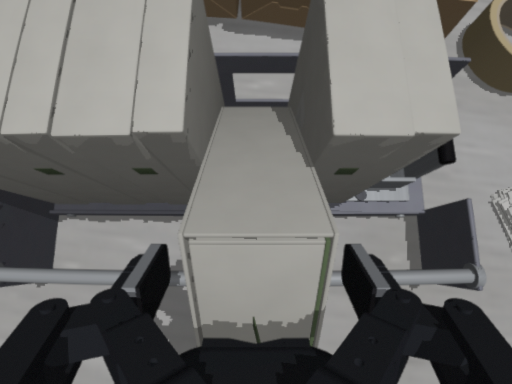

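View pics/s15a.png

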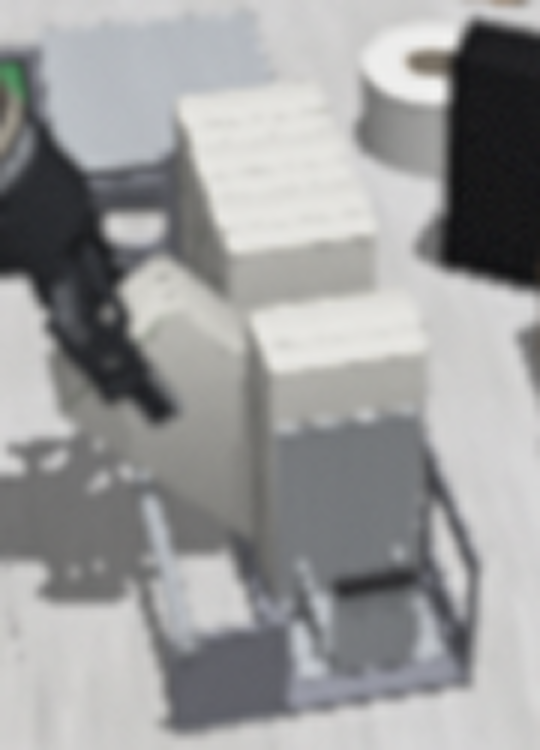

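The fingers straddle the box's upper part on both sides (wrist: box 185–335, fingers at 150 and 365). Closing now.

Call:
send_rows(commands=[{"twist":[0,0,0],"dp":[0,0,0],"grip":60},{"twist":[0,0,0],"dp":[0,0,0],"grip":40},{"twist":[0,0,0],"dp":[0,0,0],"grip":40},{"twist":[0,0,0],"dp":[0,0,0],"grip":40},{"twist":[0,0,0],"dp":[0,0,0],"grip":40},{"twist":[0,0,0],"dp":[0,0,0],"grip":40}], squeeze=35)

```text
time: 18.95
position: [0.4905, -0.03, 0.1138]
ee_rot: [0.029, 0.865, 0.047, -0.499]
contact_force: [-3.5, -0.8, 5.5]
finger_gap: 0.0518
```

Gripped at 51.8 mm. Lifting straight up.

Call:
send_rows(commands=[{"twist":[0,0,0],"dp":[-9,0,-5],"grip":40},{"twist":[0,0,0],"dp":[-17,0,-10],"grip":40},{"twist":[0,0,0],"dp":[-26,0,-15],"grip":40},{"twist":[0,0,0],"dp":[-39,0,-22.5],"grip":40},{"twist":[0,0,0],"dp":[-52,0,-30],"grip":40},{"twist":[0,0,0],"dp":[-65,0,-37.5],"grip":40},{"twist":[0,0,0],"dp":[-80,0,-46],"grip":40},{"twist":[0,0,0],"dp":[-95,0,-55],"grip":40},{"twist":[0,0,0],"dp":[-112,0,-65],"grip":40},{"twist":[0,0,0],"dp":[-130,0,-75],"grip":40},{"twist":[0,0,0],"dp":[-147,0,-85],"grip":40},{"twist":[0,0,0],"dp":[-147,0,-85],"grip":40}])

```text
time: 20.45
position: [0.4911, -0.0296, 0.2844]
ee_rot: [0.029, 0.865, 0.047, -0.498]
contact_force: [0.1, -0.6, -1.8]
finger_gap: 0.052
```

Run:
```python
from g import *
s=arm.read_state();print(s['position'],wrack(s['position']),s['qpos'],s['contact_force'],s['finger_gap'])
snap('wrist','w16');snap('side','s16');crop('s16',165,60,285,235,4,'s16a')
```

```text
[ 0.49107175 -0.02958536  0.284366  ] [-0.07947343 -0.01694931  0.284366  ] [-0.26720891 -0.31542643  2.23360097  0.27074829  0.74648956  1.03806319] [ 0.11905575 -0.63513446 -1.8139362 ] 0.05197348302790186
```

View pics/w16.png

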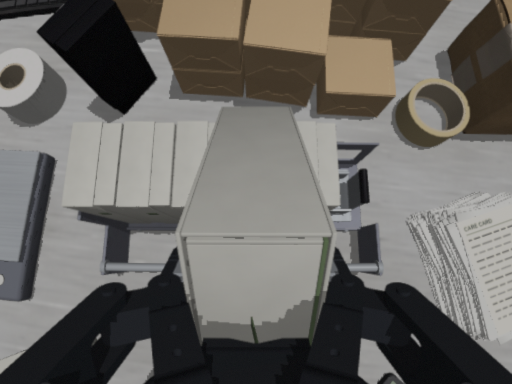

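View pics/s16a.png

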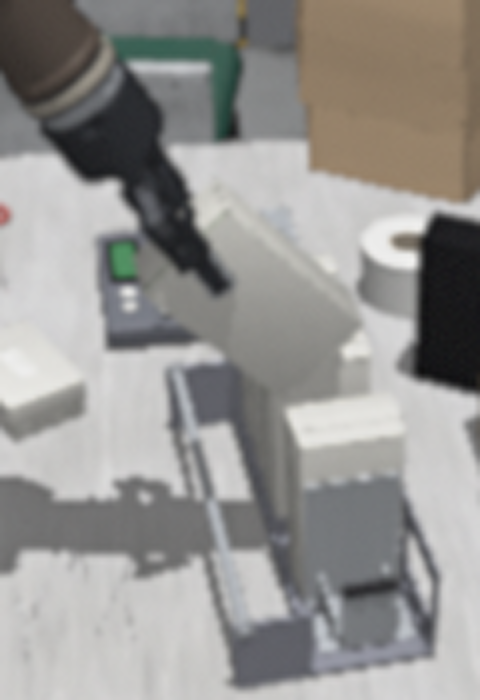

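The box is free of the rack: gap 52 mm, the four lid boxes upright, and the slot open in the side crop near (275,440). Next is the carry and upright pose over the scale.

```bash
cat > sc.py <<'E'
from h import *
ys=np.radians(3.3)
def pose(tilt,bottom,dx=0,dy=0,cx=.508,cy=.383):
    t=np.radians(tilt);X=Rz(ys)@np.array([np.sin(t),0,-np.cos(t)]);Y=Rz(ys)@np.array([0,-1,0])
    g=np.array([cx,cy,bottom+.123])+Rz(ys)@np.array([dx,dy,0])
    return g+.019*X,basis(X,Y)
E
python3 - <<'E'
from sc import *
P=np.load  # scale yaw check
print(np.degrees(np.arctan2(.5922-.4345,0)*0), np.degrees(np.arctan2(.2965-.2879,.5922-.4345)),np.degrees(np.arctan2(.4787-.4686,.5821-.4239)),np.degrees(np.arctan2(-(.5821-.5922),.4787-.2965)),np.degrees(np.arctan2(-(.4239-.4345),.4686-.2879)))
p,R=pose(-13,.20); tw,dp=plan(p,R); print(p)
s=arm.read_state();R0=rot(s['ee_rot']).as_matrix(); print('up50',(R0.T@[0,0,.05]*1000).round(1))
E
```

```text
0.0 3.121471836944596 3.652990233854023 3.172863432417874 3.3571669442066723
twist [0.0533, -0.7476, 0.0059] dp [9.1, -407.8, -63.2] deg 42.9
[0.50373302 0.38275397 0.30448697]
up50 [-43.4   0.1 -24.9]
```

Call:
send_rows(commands=[{"twist":[0,0,0],"dp":[-22,0,-13],"grip":40},{"twist":[0,-0.05,0],"dp":[-43,0,-28],"grip":40},{"twist":[0.01,-0.15,0],"dp":[-43,-40,-40],"grip":40},{"twist":[0.02,-0.25,0],"dp":[-43,-90,-55],"grip":40},{"twist":[0.03,-0.35,0],"dp":[-40,-140,-70],"grip":40},{"twist":[0.035,-0.45,0],"dp":[-37,-190,-80],"grip":40},{"twist":[0.04,-0.55,0.003],"dp":[-34,-240,-88],"grip":40},{"twist":[0.045,-0.65,0.005],"dp":[-34,-290,-88],"grip":40},{"twist":[0.05,-0.72,0.006],"dp":[-34,-340,-88],"grip":40},{"twist":[0.053,-0.748,0.006],"dp":[-34,-380,-88],"grip":40},{"twist":[0.053,-0.748,0.006],"dp":[-20,-408,-80],"grip":40},{"twist":[0.053,-0.748,0.006],"dp":[9,-408,-63],"grip":40}])

```text
time: 22.05
position: [0.5044, 0.385, 0.3044]
ee_rot: [-0.023, -0.624, -0.019, 0.781]
contact_force: [-0.2, -0.3, -2.4]
finger_gap: 0.052
```

Call:
send_rows(commands=[{"twist":[0,0,0],"dp":[0,0,0],"grip":40},{"twist":[0,0,0],"dp":[0,0,0],"grip":40}])

```text
time: 22.3
position: [0.5045, 0.3822, 0.3057]
ee_rot: [-0.023, -0.623, -0.017, 0.782]
contact_force: [0.9, -0.1, -1.0]
finger_gap: 0.0516
```

Run:
```python
from sc import *
s=arm.read_state();print(s['position'],s['qpos'],s['contact_force'],s['finger_gap'])
snap('wrist','w17');snap('side','s17');snap('top','t17');crop('s17',175,50,285,150,6,'s17a');crop('t17',80,150,200,260,6,'t17a')
p,R=pose(-13,.20);plan(p,R)
```

```text
[0.50450689 0.38218477 0.30569358] [0.52895942 0.39219302 1.38699324 0.10058337 1.56421312 2.03205687] [ 0.94847232 -0.06827193 -1.01655173] 0.051648138756486724
twist [-0.0007, -0.0051, 0.0008] dp [3.5, -0.3, 0.9] deg 0.3
```

View pics/w17.png

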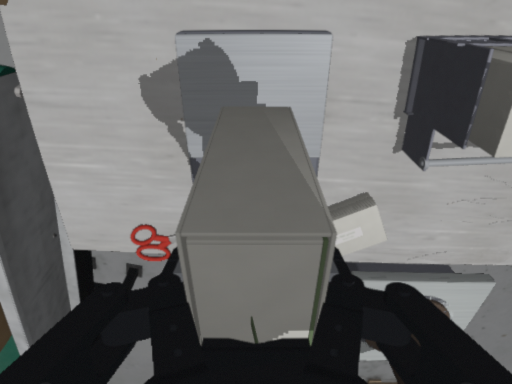

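View pics/s17a.png

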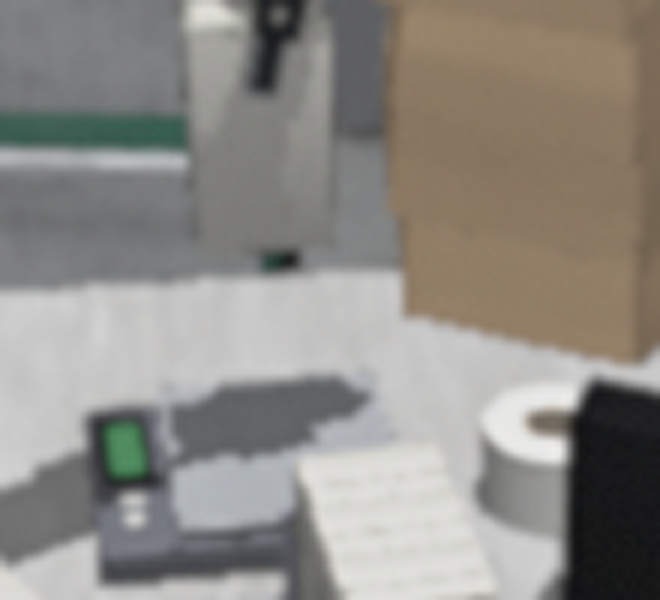

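View pics/t17a.png

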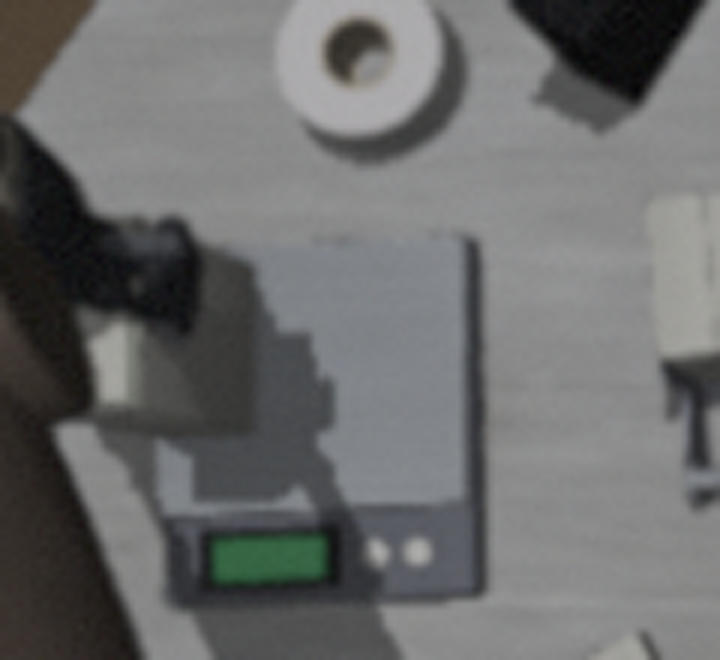

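```bash
python3 - <<'E'
from sc import *
s=arm.read_state();R=rot(s['ee_rot']).as_matrix();p=s['position']
for off in (9,11,13,15,17):
  # box axis down = tool X rotated by off in plane; tool frame: X, -Z is 'front-up' dir
  t=np.radians(off);A=R[:,0]*np.cos(t)-R[:,2]*np.sin(t)  # more forward(x) => -Z has +x comp
  D=-R[:,2]*np.cos(t)-R[:,0]*np.sin(t)      # depth dir (to the back)
  Yb=-R[:,1]
  g=p-.019*R[:,0]
  pts=[g-.028*A+d*D-.026*Yb for d in(-.044,.044)]+[g+.123*A+d*D-.026*Yb for d in(-.044,.044)]
  print(off,A.round(3),((proj('s17',np.array(pts))-[175,50])*6).round().tolist())
  w=[g-.028*A+d*D+e*Yb for d in(-.044,.044) for e in (.026,-.026)]+[g+.123*A+.044*D+e*Yb for e in (.026,-.026)]
  print('   w',proj('w17',np.array(w)).round().tolist())
E
cat > /dev/null
```

```text
9 [-0.065 -0.003 -0.998] [[188.0, 26.0], [333.0, 25.0], [188.0, 255.0], [325.0, 252.0]]
   w [[199.0, 384.0], [311.0, 383.0], [173.0, 227.0], [337.0, 227.0], [221.0, 113.0], [289.0, 113.0]]
11 [-0.03  -0.001 -1.   ] [[186.0, 28.0], [332.0, 22.0], [195.0, 257.0], [331.0, 250.0]]
   w [[200.0, 381.0], [311.0, 381.0], [173.0, 232.0], [337.0, 232.0], [220.0, 108.0], [289.0, 108.0]]
13 [ 0.005  0.001 -1.   ] [[185.0, 31.0], [330.0, 20.0], [202.0, 259.0], [338.0, 247.0]]
   w [[200.0, 379.0], [310.0, 379.0], [172.0, 238.0], [338.0, 237.0], [220.0, 103.0], [290.0, 103.0]]
15 [ 0.04   0.003 -0.999] [[183.0, 33.0], [328.0, 18.0], [209.0, 260.0], [344.0, 244.0]]
   w [[201.0, 377.0], [309.0, 377.0], [171.0, 243.0], [339.0, 243.0], [219.0, 98.0], [290.0, 98.0]]
17 [ 0.075  0.005 -0.997] [[182.0, 36.0], [327.0, 16.0], [216.0, 262.0], [351.0, 241.0]]
   w [[202.0, 374.0], [309.0, 374.0], [171.0, 249.0], [339.0, 249.0], [219.0, 93.0], [291.0, 93.0]]
```

The projected model matches the pictures with the box about 12° off the tool axis (wrist: back top edge at row 236, bottom edge at row 107), so it is within about 1° of vertical. I'll descend with that correction.

Run:
```python
from sc import *
for b in (.06,.045,.041):
  p,R=pose(-12,b);plan(p,R)
s=arm.read_state();R0=rot(s['ee_rot']).as_matrix(); print('down10',(R0.T@[0,0,-.01]*1000).round(2))
```

```text
twist [-0.0007, 0.0124, 0.0007] dp [140.1, -0.2, -30.2] deg 0.7
twist [-0.0007, 0.0124, 0.0007] dp [154.7, -0.2, -33.5] deg 0.7
twist [-0.0007, 0.0124, 0.0007] dp [158.6, -0.2, -34.4] deg 0.7
down10 [ 9.76  0.01 -2.2 ]
```

Call:
send_rows(commands=[{"twist":[0,0.012,0],"dp":[20,0,-4],"grip":40},{"twist":[0,0.012,0],"dp":[50,0,-10.5],"grip":40},{"twist":[0,0.012,0],"dp":[80,0,-17],"grip":40},{"twist":[0,0.012,0],"dp":[105,0,-22.5],"grip":40},{"twist":[0,0.012,0],"dp":[125,0,-27],"grip":40},{"twist":[0,0.012,0],"dp":[140,0,-30],"grip":40},{"twist":[0,0.012,0],"dp":[146,0,-31.5],"grip":40},{"twist":[0,0.012,0],"dp":[150,0,-32.4],"grip":40},{"twist":[0,0.012,0],"dp":[153,0,-33],"grip":40},{"twist":[0,0.012,0],"dp":[153,0,-33],"grip":40}])

```text
time: 23.7
position: [0.5028, 0.3825, 0.1496]
ee_rot: [-0.023, -0.628, -0.018, 0.778]
contact_force: [0.4, 0.1, -1.7]
finger_gap: 0.0522
```

Run:
```python
from sc import *
s=arm.read_state();print(s['position'],s['contact_force'],s['finger_gap'])
snap('side','s18');snap('top','t18');crop('s18',175,80,285,160,6,'s18a');crop('t18',90,170,180,260,7,'t18a')
for b in (.045,.041):
  p,R=pose(-12,b);plan(p,R)
```

```text
[0.50278232 0.38251359 0.14963447] [ 0.3769134   0.14783025 -1.66297608] 0.05220633747311886
twist [-0.0001, 0.0026, -0.0005] dp [0.1, -0.1, -1.2] deg 0.1
twist [-0.0001, 0.0026, -0.0005] dp [4.0, -0.1, -2.1] deg 0.1
```

View pics/s18a.png

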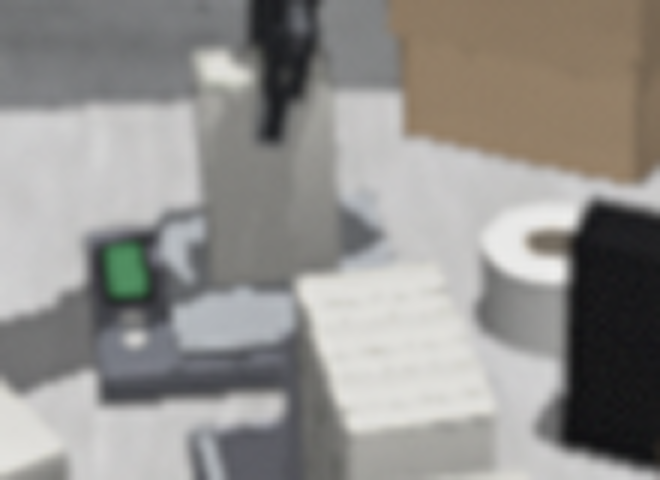

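View pics/t18a.png

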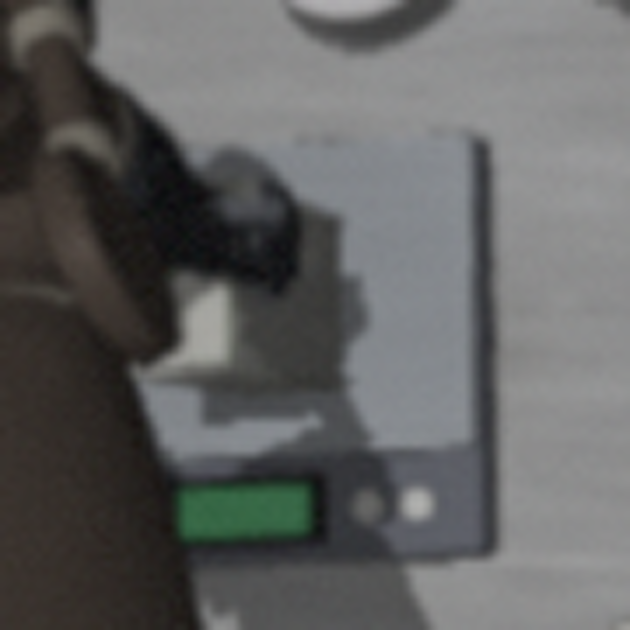

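The box stands just above the platform and centred: in the top crop its front edge is at row 385 and its right edge at column 342, about 44 mm and 23 mm from the platform centre. I'll lower it to contact.

Call:
send_rows(commands=[{"twist":[0,0,0],"dp":[1,0,-0.2],"grip":40},{"twist":[0,0,0],"dp":[2,0,-0.4],"grip":40},{"twist":[0,0,0],"dp":[2,0,-0.4],"grip":40}])

```text
time: 24.18
position: [0.5025, 0.3823, 0.1472]
ee_rot: [-0.023, -0.628, -0.018, 0.778]
contact_force: [-0.1, 0.3, -1.1]
finger_gap: 0.0517
```

Call:
send_rows(commands=[{"twist":[0,0,0],"dp":[1,0,-0.2],"grip":40},{"twist":[0,0,0],"dp":[1,0,-0.2],"grip":40}])

```text
time: 24.42
position: [0.5025, 0.3824, 0.1461]
ee_rot: [-0.023, -0.628, -0.018, 0.778]
contact_force: [-0.8, 0.0, -1.5]
finger_gap: 0.052
```

Call:
send_rows(commands=[{"twist":[0,0,0],"dp":[1,0,-0.2],"grip":40},{"twist":[0,0,0],"dp":[1,0,-0.2],"grip":40}])

```text
time: 24.68
position: [0.5026, 0.3824, 0.1453]
ee_rot: [-0.023, -0.628, -0.018, 0.778]
contact_force: [0.5, 0.5, -2.1]
finger_gap: 0.0522
```

Call:
send_rows(commands=[{"twist":[0,0,0],"dp":[1,0,-0.2],"grip":40},{"twist":[0,0,0],"dp":[1,0,-0.2],"grip":40}])

```text
time: 24.92
position: [0.5026, 0.3824, 0.1452]
ee_rot: [-0.023, -0.628, -0.018, 0.778]
contact_force: [-0.8, -1.8, 3.8]
finger_gap: 0.0518
```

Call:
send_rows(commands=[{"twist":[0,0,0],"dp":[1,0,-0.2],"grip":40},{"twist":[0,0,0],"dp":[1,0,-0.2],"grip":40}])

```text
time: 25.18
position: [0.5027, 0.3824, 0.1452]
ee_rot: [-0.023, -0.628, -0.018, 0.778]
contact_force: [-2.1, -2.3, 7.6]
finger_gap: 0.0518
```

Run:
```python
from sc import *
s=arm.read_state();print(s['position'],s['contact_force'],s['finger_gap'])
snap('side','s19');crop('s19',185,90,255,150,9,'s19a');snap('wrist','w19')
```

```text
[0.50266203 0.38241788 0.14516095] [-2.07339391 -2.26286765  7.60181071] 0.05182089444638024
```

View pics/s19a.png

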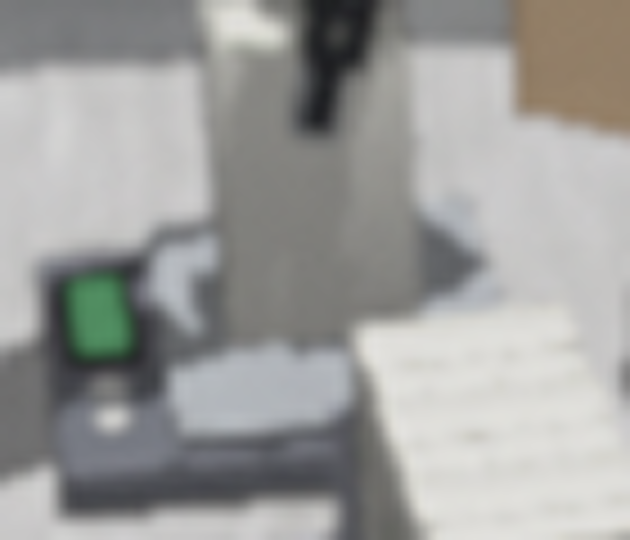

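View pics/w19.png

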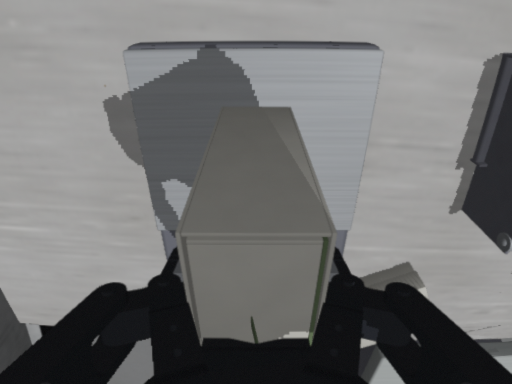

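The box touches down (wrist force rises to +7.6 N). It is centred on the platform in the wrist picture: bottom back edge at 222–290, platform sides at about 140 and 371. I'll ease up and open slowly.

Call:
send_rows(commands=[{"twist":[0,0,0],"dp":[-1.2,0,0.2],"grip":40},{"twist":[0,0,0],"dp":[-1.2,0,0.2],"grip":52},{"twist":[0,0,0],"dp":[-1.2,0,0.2],"grip":56},{"twist":[0,0,0],"dp":[-1.2,0,0.2],"grip":62},{"twist":[0,0,0],"dp":[-1.2,0,0.2],"grip":70},{"twist":[0,0,0],"dp":[-1.2,0,0.2],"grip":80},{"twist":[0,0,0],"dp":[-1.2,0,0.2],"grip":80}], squeeze=20)

```text
time: 26.15
position: [0.5026, 0.3824, 0.1443]
ee_rot: [-0.023, -0.628, -0.018, 0.778]
contact_force: [-0.2, 0.0, 0.3]
finger_gap: 0.0801
```

Run:
```python
from sc import *
s=arm.read_state();print(s['position'],s['contact_force'],s['finger_gap'])
snap('wrist','w20');snap('side','s20');crop('s20',185,90,255,150,9,'s20a')
R0=rot(s['ee_rot']).as_matrix(); print('up100',(R0.T@[0,0,.1]*1000).round(1))
```

```text
[0.50260272 0.38239162 0.14428763] [-0.16602214  0.02684589  0.26666211] 0.08014429274770248
up100 [-97.7   0.1  21.1]
```

View pics/w20.png

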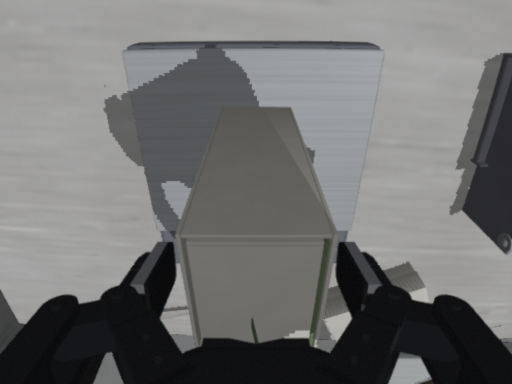

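View pics/s20a.png

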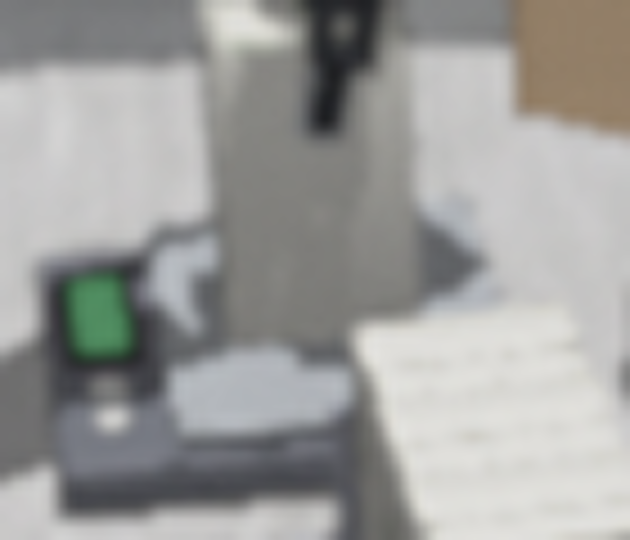

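The box stands free on the scale with the fingers open and no force. I'll rise straight up and then measure the bookend tab.

Call:
send_rows(commands=[{"twist":[0,0,0],"dp":[-20,0,4.3],"grip":82},{"twist":[0,0,0],"dp":[-50,0,10.7],"grip":82},{"twist":[0,0,0],"dp":[-90,0,19.3],"grip":82},{"twist":[0,0,0],"dp":[-130,0,28],"grip":82},{"twist":[0,0,0],"dp":[-165,0,35.5],"grip":82},{"twist":[0,0,0],"dp":[-165,0,35.5],"grip":82}])

```text
time: 27.0
position: [0.5048, 0.3838, 0.3195]
ee_rot: [-0.021, -0.631, -0.02, 0.775]
contact_force: [-0.4, 0.1, 0.6]
finger_gap: 0.0818
```

Run:
```python
from sc import *
s=arm.read_state();print(s['position'],s['qpos'])
snap('top','t21');snap('wrist','w21');crop('w16',300,120,420,290,4,'w16b')
snap('side','s21');crop('s21',175,80,285,235,4.5,'s21a')
crop('t21',90,160,310,250,3.6,'t21a')
t=np.radians(15);X=Rz(RK[2])@np.array([0,np.sin(t),-np.cos(t)]);Y=Rz(RK[2])@np.array([0,-np.cos(t),-np.sin(t)]);R=basis(X,Y);print(R.round(2))
plan(rackw([-.003,-.195,.28]),R)
```

```text
[0.50475583 0.38383794 0.31946753] [0.5331934  0.37273522 1.38339883 0.0962624  1.56503656 2.03679412]
[[-0.03  0.1  -0.99]
 [ 0.26 -0.96 -0.1 ]
 [-0.97 -0.26  0.  ]]
twist [-0.0749, 0.206, -0.2571] dp [22.2, 584.7, -55.9] deg 19.4
```

View pics/w16b.png

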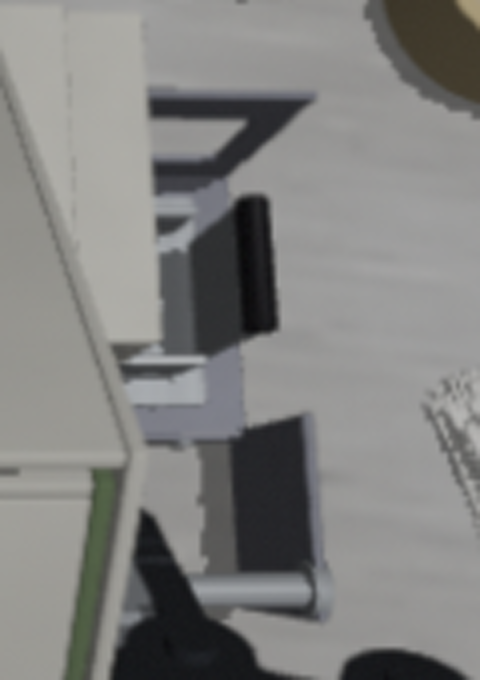

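View pics/s21a.png

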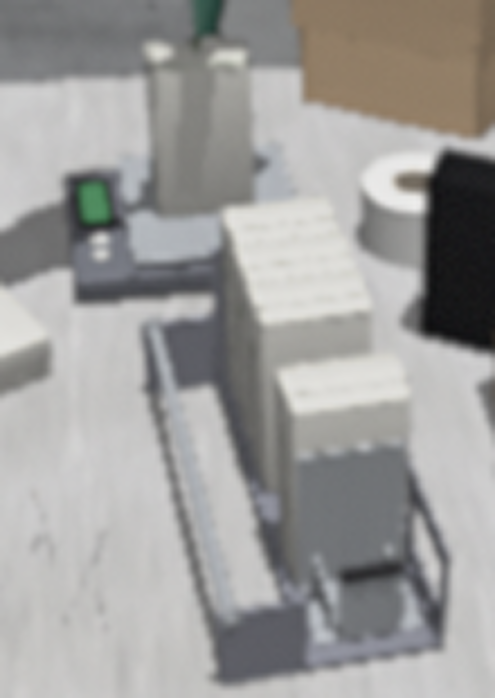

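View pics/t21a.png

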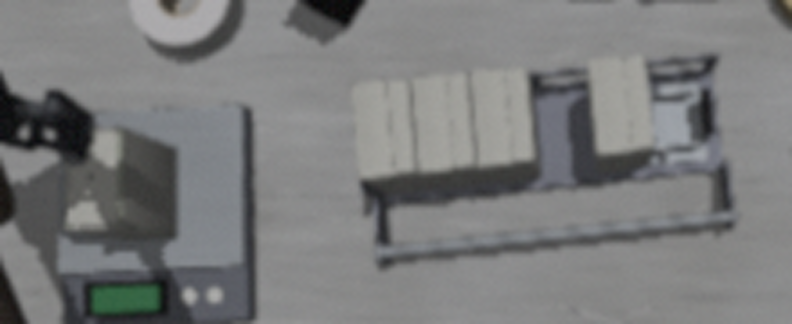

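The sleeve box stands upright on the scale and the four lid boxes are upright, with the open slot between the third and fourth (top crop). Next I'll locate the tab bead and move above it.

Run:
```python
from sc import *
for uv in ((255,195),(262,330),(240,262),(275,262)): print(wrack(onz('w16',(300+uv[0]/4,120+uv[1]/4),.078)))
for uv in ((700,88),(703,132),(712,110),(695,110)): print('t',wrack(onz('t21',(90+uv[0]/3.6,160+uv[1]/3.6),.078)))
```

```text
[ 0.0239315  -0.15518844  0.078     ]
[-0.01959943 -0.15435007  0.078     ]
[ 0.00202751 -0.14882125  0.078     ]
[ 0.00210237 -0.16004415  0.078     ]
t [ 0.02017086 -0.15056657  0.078     ]
t [-0.02219719 -0.1488022   0.078     ]
t [-0.00203647 -0.15963727  0.078     ]
t [-0.00046423 -0.14351763  0.078     ]
```

Call:
send_rows(commands=[{"twist":[-0.0,0.02,-0.02],"dp":[0,50,-5],"grip":0},{"twist":[-0.01,0.04,-0.05],"dp":[0,105,-10],"grip":0},{"twist":[-0.02,0.06,-0.08],"dp":[0,160,-15],"grip":0},{"twist":[-0.03,0.08,-0.1],"dp":[0,215,-20],"grip":0},{"twist":[-0.04,0.1,-0.13],"dp":[0,270,-26],"grip":0},{"twist":[-0.045,0.12,-0.15],"dp":[0,325,-31],"grip":0},{"twist":[-0.05,0.14,-0.18],"dp":[0,380,-36],"grip":0},{"twist":[-0.06,0.16,-0.2],"dp":[0,435,-42],"grip":0},{"twist":[-0.065,0.18,-0.23],"dp":[5,490,-47],"grip":0},{"twist":[-0.07,0.2,-0.25],"dp":[10,540,-52],"grip":0},{"twist":[-0.075,0.206,-0.257],"dp":[22,585,-56],"grip":0},{"twist":[-0.075,0.206,-0.257],"dp":[22,585,-56],"grip":0}])

```text
time: 28.65
position: [0.5845, -0.2014, 0.2764]
ee_rot: [0.058, -0.694, -0.128, 0.706]
contact_force: [0.1, 1.3, -0.1]
finger_gap: -0.0001
```

Call:
send_rows(commands=[{"twist":[0,0,0],"dp":[0,0,0],"grip":0}])

```text
time: 28.78
position: [0.5856, -0.1979, 0.2788]
ee_rot: [0.057, -0.694, -0.13, 0.705]
contact_force: [0.3, 0.3, 0.3]
finger_gap: -0.0001
```

```bash
cat >> sc.py <<'E'
t15=np.radians(15);XB=Rz(RK[2])@np.array([0,np.sin(t15),-np.cos(t15)]);YB=Rz(RK[2])@np.array([0,-np.cos(t15),-np.sin(t15)]);RB=basis(XB,YB)
E
python3 - <<'E'
from sc import *
s=arm.read_state();print(wrack(s['position']),s['qpos'],s['contact_force'])
snap('wrist','w22')
plan(rackw([-.003,-.195,.055]),RB)
E
```

```text
[-0.00310938 -0.19421453  0.27883536] [-0.50677035  0.34132278  1.51504196  0.21675603  1.44411002  0.91512415] [0.28576681 0.31084775 0.29069473]
twist [0.0005, 0.001, 0.0022] dp [216.4, 59.8, 0.1] deg 0.1
```

View pics/w22.png

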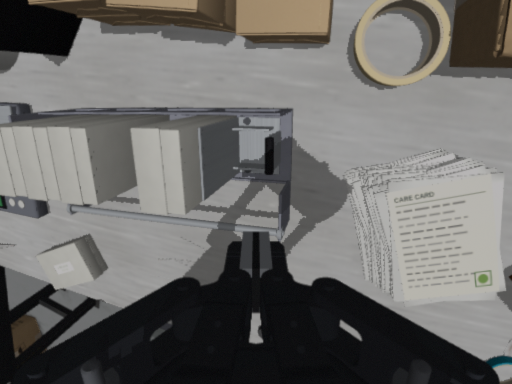

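The wrist picture shows the tab bead at (269,155), with free room beyond it where the fingers will come down. Measured in the rack frame, the tab is at x ≈ 0 and the bead's outer edge at y ≈ −0.160. Descending behind it.

Call:
send_rows(commands=[{"twist":[0,0,0],"dp":[40,11,-3],"grip":0},{"twist":[0,0,0],"dp":[90,25,-3],"grip":0},{"twist":[0,0,0],"dp":[140,39,-3],"grip":0},{"twist":[0,0,0],"dp":[180,50,-3],"grip":0},{"twist":[0,0,0],"dp":[205,57,-3],"grip":0},{"twist":[0,0,0],"dp":[216,60,-3],"grip":0},{"twist":[0,0,0],"dp":[216,60,-3],"grip":0}])

```text
time: 29.7
position: [0.5897, -0.1991, 0.0562]
ee_rot: [0.055, -0.695, -0.13, 0.705]
contact_force: [1.1, 0.5, 0.8]
finger_gap: 0.0
```

Run:
```python
from sc import *
s=arm.read_state();print(wrack(s['position']),s['qpos'],s['contact_force'])
snap('wrist','w23');snap('side','s23');crop('s23',195,110,315,245,4.4,'s23a')
R0=rot(s['ee_rot']).as_matrix();print('along+y 10mm',(R0.T@(Rz(RK[2])@[0,.01,0])*1000).round(2))
```

```text
[ 0.00088932 -0.19586076  0.0561908 ] [-0.50497595  0.58786455  1.64574166  0.24459234  1.07380572  0.82460819] [1.12380295 0.45038013 0.82324492]
along+y 10mm [ 2.6  -9.66 -0.01]
```

View pics/w23.png

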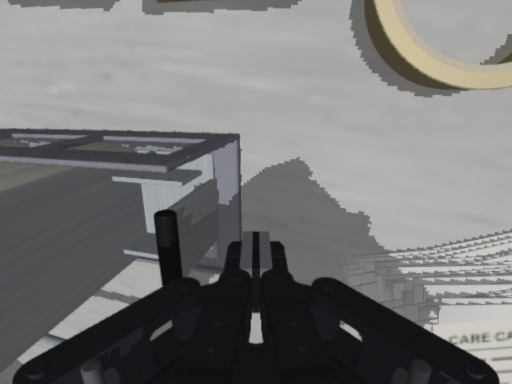

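View pics/s23a.png

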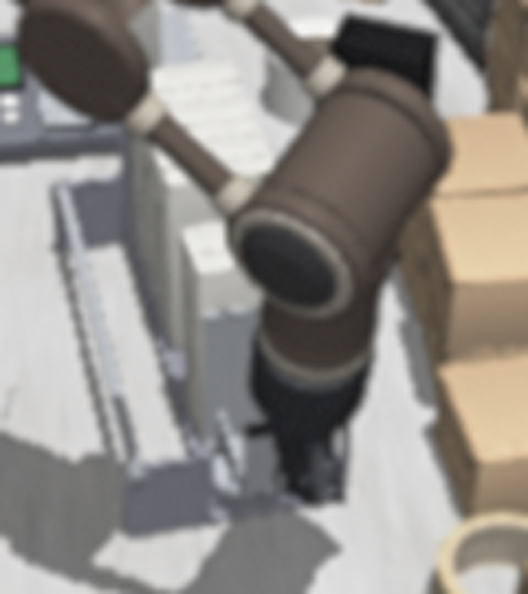

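The finger is behind the tab (wrist: bead at (168,245), finger at 255). Pushing along the rack's +y.

Call:
send_rows(commands=[{"twist":[0,0,0],"dp":[2.6,-9.7,0],"grip":0},{"twist":[0,0,0],"dp":[4,-15,0],"grip":0},{"twist":[0,0,0],"dp":[5.2,-19.3,0],"grip":0},{"twist":[0,0,0],"dp":[6.5,-24,0],"grip":0},{"twist":[0,0,0],"dp":[7.8,-29,0],"grip":0},{"twist":[0,0,0],"dp":[9.1,-34,0],"grip":0},{"twist":[0,0,0],"dp":[10.4,-38.6,0],"grip":0},{"twist":[0,0,0],"dp":[10.4,-38.6,0],"grip":0}])

```text
time: 30.8
position: [0.5855, -0.16, 0.0562]
ee_rot: [0.056, -0.695, -0.129, 0.705]
contact_force: [-0.1, -1.6, 0.5]
finger_gap: -0.0001
```

Run:
```python
from sc import *
s=arm.read_state();print(wrack(s['position']),s['qpos'],Rz(RK[2]).T@s['contact_force'])
snap('wrist','w24');snap('top','t24');crop('t24',180,155,310,240,6,'t24a')
```

```text
[ 0.00075983 -0.15653458  0.05624847] [-0.45481974  0.55697751  1.69720639  0.25797316  1.04352278  0.86308637] [-0.26829509 -1.62926741  0.51671951]
```

View pics/w24.png

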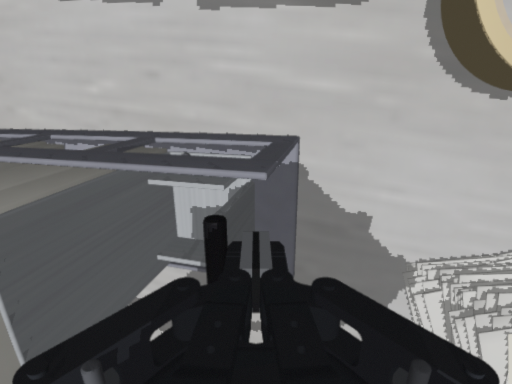

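View pics/t24a.png

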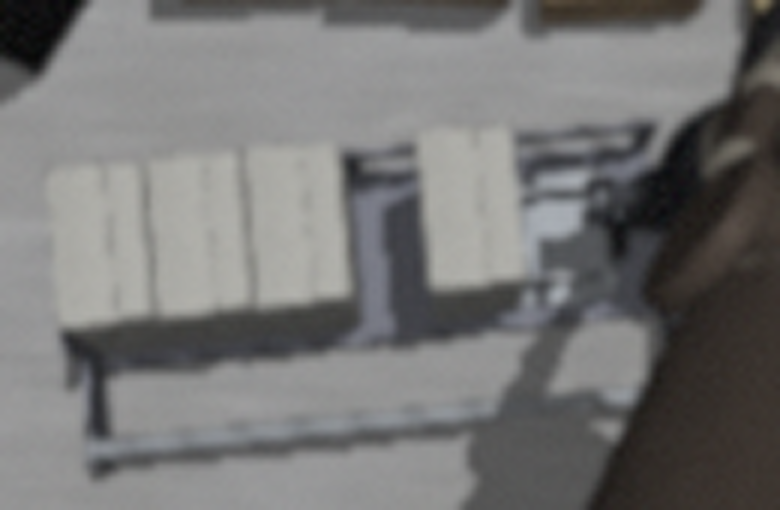

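The bookend and the fourth lid box slide along upright (top crop: gap 350→425, about 38 mm left), with a push force of about 1.6 N. Continuing.

Call:
send_rows(commands=[{"twist":[0,0,0],"dp":[1.3,-5,0],"grip":0},{"twist":[0,0,0],"dp":[2.6,-9.7,0],"grip":0},{"twist":[0,0,0],"dp":[3.9,-14.5,0],"grip":0},{"twist":[0,0,0],"dp":[5.2,-19.3,0],"grip":0},{"twist":[0,0,0],"dp":[6.5,-24,0],"grip":0},{"twist":[0,0,0],"dp":[7.8,-29,0],"grip":0},{"twist":[0,0,0],"dp":[7.8,-29,0],"grip":0}])

```text
time: 31.78
position: [0.5821, -0.1295, 0.0561]
ee_rot: [0.056, -0.695, -0.13, 0.705]
contact_force: [0.2, -0.3, -0.1]
finger_gap: 0.0002
```

Run:
```python
from sc import *
s=arm.read_state();print(wrack(s['position']),s['qpos'],Rz(RK[2]).T@s['contact_force'])
snap('wrist','w25');snap('top','t25');crop('t25',180,155,310,240,6,'t25a')
```

```text
[ 0.00064543 -0.12585306  0.05611081] [-0.413571    0.53603056  1.73241314  0.26863605  1.02235458  0.89426951] [ 0.15968414 -0.30813087 -0.10991976]
```

View pics/w25.png

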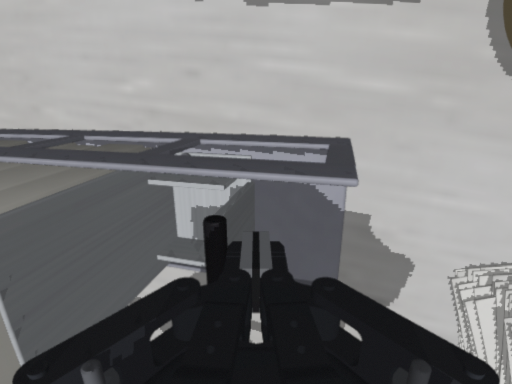

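View pics/t25a.png

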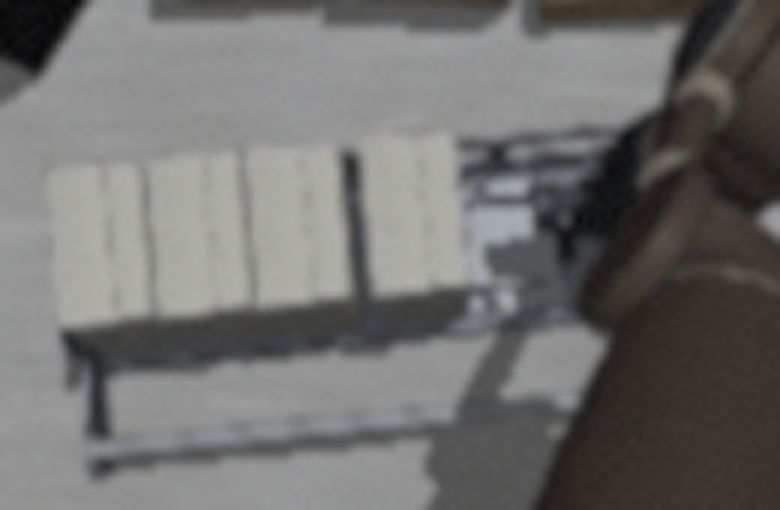

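About 8 mm of gap is left (top crop, column 347–365). I'll creep the rest and watch the force.

Call:
send_rows(commands=[{"twist":[0,0,0],"dp":[0.5,-2,0],"grip":0},{"twist":[0,0,0],"dp":[1.0,-4,0],"grip":0},{"twist":[0,0,0],"dp":[1.3,-5,0],"grip":0},{"twist":[0,0,0],"dp":[1.3,-5,0],"grip":0}])

```text
time: 32.38
position: [0.5818, -0.1255, 0.0561]
ee_rot: [0.056, -0.695, -0.129, 0.705]
contact_force: [-0.4, -1.5, -1.1]
finger_gap: -0.0
```

Call:
send_rows(commands=[{"twist":[0,0,0],"dp":[0.3,-1,0],"grip":0},{"twist":[0,0,0],"dp":[0.5,-2,0],"grip":0},{"twist":[0,0,0],"dp":[0.5,-2,0],"grip":0}])

```text
time: 32.75
position: [0.5816, -0.1233, 0.0562]
ee_rot: [0.056, -0.695, -0.129, 0.705]
contact_force: [-0.3, -3.0, -0.5]
finger_gap: 0.0001
```

Call:
send_rows(commands=[{"twist":[0,0,0],"dp":[0.3,-1,0],"grip":0},{"twist":[0,0,0],"dp":[0.3,-1,0],"grip":0}])

```text
time: 33.0
position: [0.5814, -0.1222, 0.0562]
ee_rot: [0.056, -0.695, -0.129, 0.705]
contact_force: [0.6, -1.9, -0.3]
finger_gap: 0.0002
```

Call:
send_rows(commands=[{"twist":[0,0,0],"dp":[0.3,-1,0],"grip":0},{"twist":[0,0,0],"dp":[0.3,-1,0],"grip":0}])

```text
time: 33.25
position: [0.5813, -0.1213, 0.0561]
ee_rot: [0.056, -0.695, -0.129, 0.705]
contact_force: [-0.4, -2.5, -0.6]
finger_gap: -0.0002
```

Run:
```python
from sc import *
s=arm.read_state();print(wrack(s['position']),Rz(RK[2]).T@s['contact_force'])
snap('top','t26');crop('t26',180,155,310,240,6,'t26a')
```

```text
[ 0.00069562 -0.11756023  0.05613501] [-0.67528137 -2.41797746 -0.60032269]
```

View pics/t26a.png

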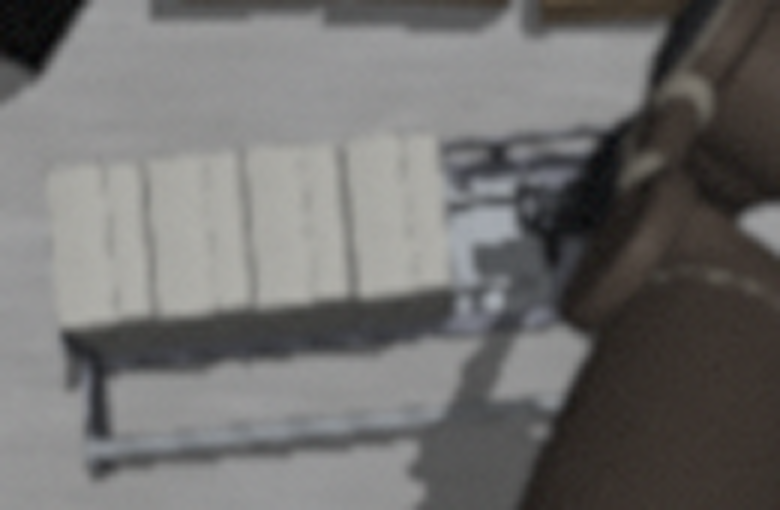

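The gaps look nearly closed. I'll keep creeping until the force clearly rises.

Call:
send_rows(commands=[{"twist":[0,0,0],"dp":[0.3,-1,0],"grip":0},{"twist":[0,0,0],"dp":[0.3,-1,0],"grip":0}])

```text
time: 33.55
position: [0.5812, -0.1202, 0.0562]
ee_rot: [0.056, -0.695, -0.129, 0.705]
contact_force: [0.7, -2.0, -0.2]
finger_gap: 0.0002
```

Call:
send_rows(commands=[{"twist":[0,0,0],"dp":[0.3,-1,0],"grip":0},{"twist":[0,0,0],"dp":[0.3,-1,0],"grip":0}])

```text
time: 33.8
position: [0.5811, -0.1192, 0.0561]
ee_rot: [0.056, -0.695, -0.129, 0.705]
contact_force: [0.7, -2.5, -1.3]
finger_gap: 0.0
```

Call:
send_rows(commands=[{"twist":[0,0,0],"dp":[0.3,-1,0],"grip":0},{"twist":[0,0,0],"dp":[0.3,-1,0],"grip":0}])

```text
time: 34.05
position: [0.581, -0.1182, 0.0561]
ee_rot: [0.056, -0.695, -0.129, 0.705]
contact_force: [-0.1, -2.5, 0.0]
finger_gap: 0.0001
```

Call:
send_rows(commands=[{"twist":[0,0,0],"dp":[0.3,-1,0],"grip":0},{"twist":[0,0,0],"dp":[0.3,-1,0],"grip":0}])

```text
time: 34.3
position: [0.5809, -0.1174, 0.0561]
ee_rot: [0.055, -0.695, -0.129, 0.705]
contact_force: [-0.9, -3.7, -0.0]
finger_gap: 0.0004
```

Run:
```python
from sc import *
s=arm.read_state();print(wrack(s['position']),Rz(RK[2]).T@s['contact_force'])
snap('top','t27');crop('t27',180,155,270,220,8,'t27a')
snap('side','s27');crop('s27',205,110,285,235,4.8,'s27a')
```

```text
[ 0.00072379 -0.11364315  0.05609996] [-1.31339152 -3.53334625 -0.04541633]
```

View pics/t27a.png

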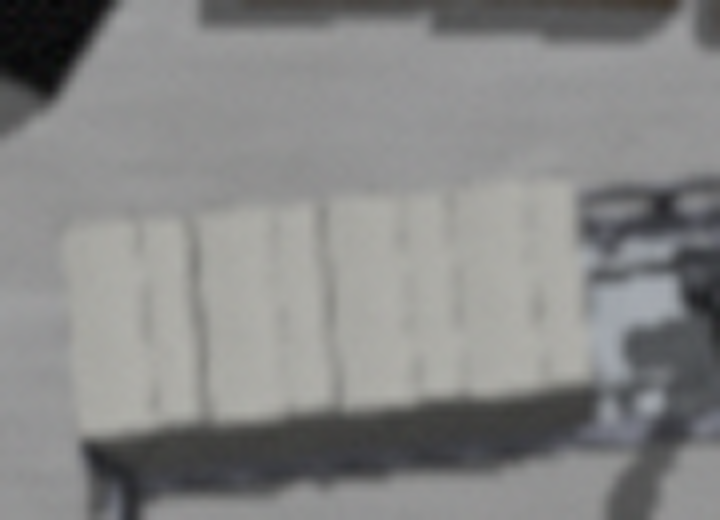

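View pics/s27a.png

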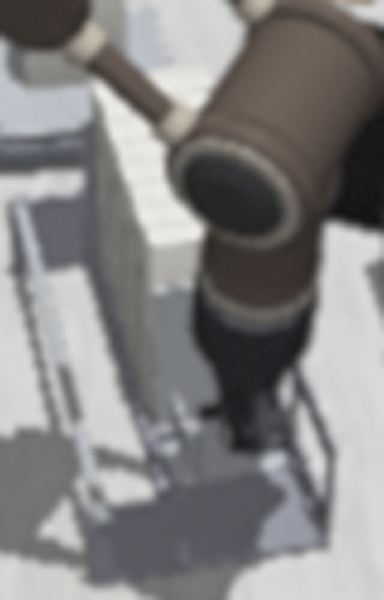

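The third and fourth boxes now touch, and the force is starting to rise. Thin dark seams remain between boxes 1–2 and 2–3 (columns 197 and 327), so I'll keep pressing gently.

Call:
send_rows(commands=[{"twist":[0,0,0],"dp":[0.3,-1,0],"grip":0},{"twist":[0,0,0],"dp":[0.3,-1,0],"grip":0}])

```text
time: 34.65
position: [0.5808, -0.1161, 0.0561]
ee_rot: [0.056, -0.695, -0.129, 0.705]
contact_force: [-0.8, -3.7, 0.5]
finger_gap: 0.0
```

Call:
send_rows(commands=[{"twist":[0,0,0],"dp":[0.3,-1,0],"grip":0},{"twist":[0,0,0],"dp":[0.3,-1,0],"grip":0}])

```text
time: 34.9
position: [0.5807, -0.1152, 0.0561]
ee_rot: [0.055, -0.695, -0.129, 0.705]
contact_force: [-1.5, -4.1, 1.5]
finger_gap: 0.0002
```

Call:
send_rows(commands=[{"twist":[0,0,0],"dp":[0.3,-1,0],"grip":0},{"twist":[0,0,0],"dp":[0.3,-1,0],"grip":0}])

```text
time: 35.15
position: [0.5806, -0.1142, 0.0561]
ee_rot: [0.055, -0.695, -0.129, 0.705]
contact_force: [-1.8, -4.2, 1.4]
finger_gap: -0.0
```

Call:
send_rows(commands=[{"twist":[0,0,0],"dp":[0.3,-1,0],"grip":0},{"twist":[0,0,0],"dp":[0.3,-1,0],"grip":0}])

```text
time: 35.4
position: [0.5806, -0.1132, 0.056]
ee_rot: [0.055, -0.696, -0.129, 0.705]
contact_force: [-1.8, -5.1, 2.0]
finger_gap: -0.0001
```

Run:
```python
from sc import *
s=arm.read_state();print(wrack(s['position']),Rz(RK[2]).T@s['contact_force'])
snap('top','t28');crop('t28',180,155,270,220,8,'t28a')
```

```text
[ 0.0008169  -0.10946203  0.05603082] [-2.34148072 -4.91755124  2.01474421]
```

View pics/t28a.png

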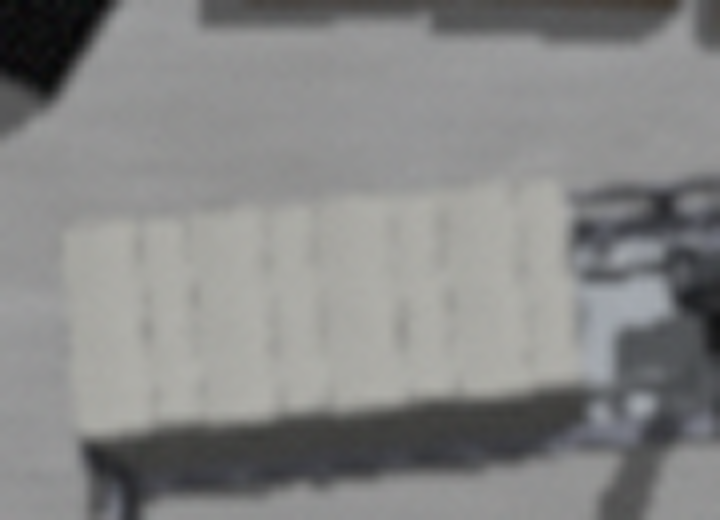

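All the seams are closed in the picture. A couple of last steps will confirm the stop.

Call:
send_rows(commands=[{"twist":[0,0,0],"dp":[0.3,-1,0],"grip":0},{"twist":[0,0,0],"dp":[0.3,-1,0],"grip":0}])

```text
time: 35.7
position: [0.5805, -0.1122, 0.056]
ee_rot: [0.055, -0.696, -0.129, 0.705]
contact_force: [-1.6, -4.9, 1.9]
finger_gap: -0.0003
```

Call:
send_rows(commands=[{"twist":[0,0,0],"dp":[0.3,-1,0],"grip":0},{"twist":[0,0,0],"dp":[0.3,-1,0],"grip":0}])

```text
time: 35.95
position: [0.5805, -0.1111, 0.056]
ee_rot: [0.055, -0.696, -0.129, 0.705]
contact_force: [-1.9, -4.5, 1.7]
finger_gap: 0.0001
```

Call:
send_rows(commands=[{"twist":[0,0,0],"dp":[0.3,-1,0],"grip":0},{"twist":[0,0,0],"dp":[0.3,-1,0],"grip":0}])

```text
time: 36.2
position: [0.5805, -0.111, 0.056]
ee_rot: [0.055, -0.696, -0.129, 0.705]
contact_force: [-3.3, -6.9, 2.0]
finger_gap: -0.0001
```

Run:
```python
from sc import *
s=arm.read_state();print(wrack(s['position']),Rz(RK[2]).T@s['contact_force'])
snap('top','t29');crop('t29',180,155,270,220,8,'t29a');snap('side','s29');crop('s29',205,110,285,235,6,'s29a')
for t in ('t28','t29'):
  print(t,(proj(t,np.array([rackw([-.043,.16,.175]),rackw([.043,.16,.175])]))-[180,155])*8)
```

```text
[ 0.00091251 -0.10725432  0.05597237] [-4.00185645 -6.48431742  2.02852888]
t28 [[ 84.99129475 428.36605676]
 [ 69.56989186 213.42884285]]
t29 [[ 84.99129475 428.36605676]
 [ 69.56989186 213.42884285]]
```

View pics/t29a.png

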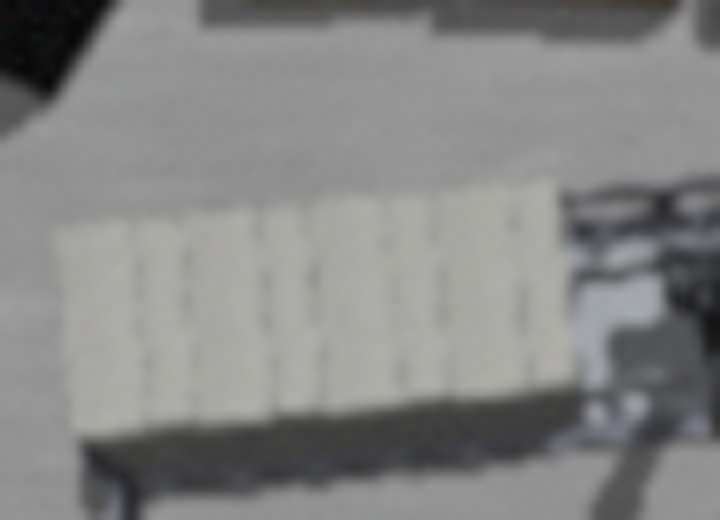

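View pics/s29a.png

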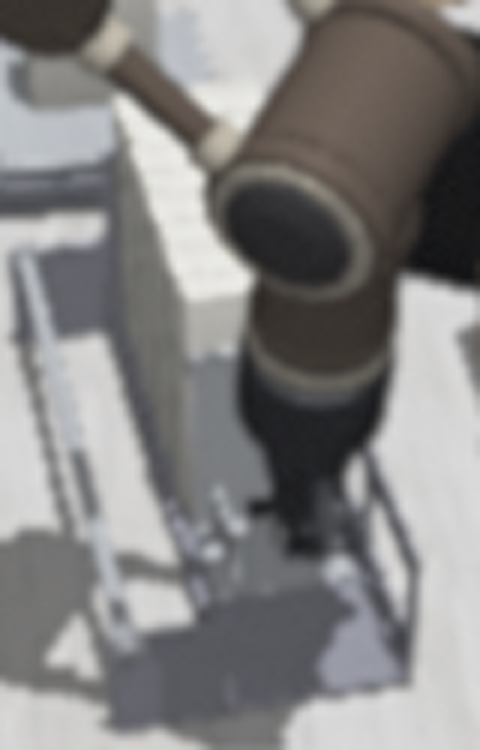

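The push has hit a solid stop: a 1 mm command gave 0.1 mm of movement, and the force jumped. The row is tight with no seams. I'll back away along −y and then rise.

Call:
send_rows(commands=[{"twist":[0,0,0],"dp":[-1.3,5,0],"grip":0},{"twist":[0,0,0],"dp":[-5.2,19,0],"grip":0},{"twist":[0,0,0],"dp":[-10,38,0],"grip":0},{"twist":[0,0,0],"dp":[-40,40,0],"grip":0},{"twist":[0,0,0],"dp":[-90,40,0],"grip":0},{"twist":[0,0,0],"dp":[-140,60,0],"grip":0},{"twist":[0,0,0],"dp":[-200,100,0],"grip":0},{"twist":[0,0,0],"dp":[-230,140,0],"grip":0},{"twist":[0,0,0],"dp":[-250,180,0],"grip":0},{"twist":[0,0,0],"dp":[-250,180,0],"grip":0}])

```text
time: 37.55
position: [0.605, -0.3524, 0.2515]
ee_rot: [0.056, -0.697, -0.127, 0.704]
contact_force: [0.1, 0.4, -0.9]
finger_gap: 0.0001
```

Run:
```python
from sc import *
s=arm.read_state();print(s['time'],s['position'],s['contact_force'])
snap('top','t30');snap('side','s30');crop('t30',90,155,310,255,3.6,'t30a');crop('s30',180,75,285,235,3.7,'s30a')
# box model on scale check
```

```text
37.55 [ 0.60502319 -0.35239585  0.25147541] [ 0.13915158  0.42133233 -0.89935252]
```

View pics/t30a.png

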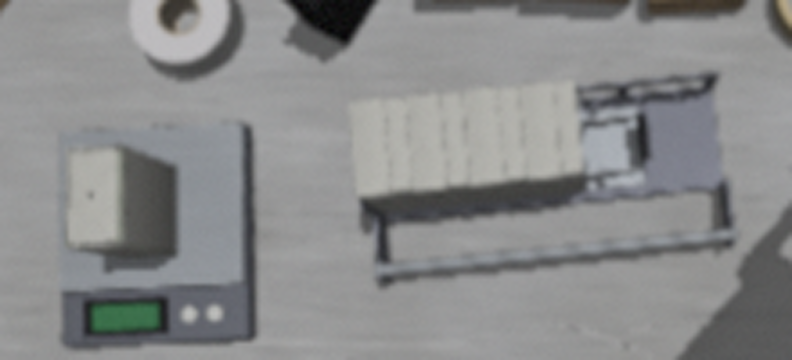

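View pics/s30a.png

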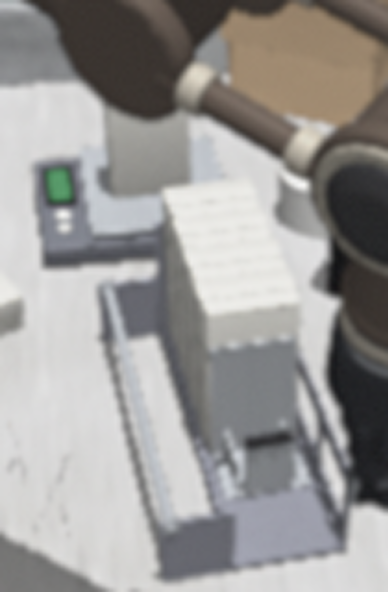

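Run:
```python
from sc import *
C=[(68,150),(121,145),(121,247),(67,249)]
P=np.array([onz('t30',(90+u/3.6,155+v/3.6),.193) for u,v in C]);print(P.round(4),P.mean(0))
C=[(60,132),(245,124),(243,283),(62,292)]
P=np.array([onz('t30',(90+u/3.6,155+v/3.6),.042) for u,v in C]);print('plat',P.mean(0))
print('base right edge',[onz('t30',(90+u/3.6,155+v/3.6),.042).round(3) for u,v in ((176,165),(175,257))])
print(wrack(onz('t30',(90+577/3.6,155+82/3.6),.175)),wrack(onz('t30',(90+583/3.6,155+178/3.6),.175)))
```

```text
[[0.5419 0.4071 0.193 ]
 [0.5467 0.36   0.193 ]
 [0.4581 0.3549 0.193 ]
 [0.4557 0.4026 0.193 ]] [0.50062066 0.38114614 0.193     ]
plat [0.50602731 0.38138404 0.042     ]
base right edge [array([0.548, 0.359, 0.042]), array([0.458, 0.356, 0.042])]
[ 0.03642992 -0.0357005   0.175     ] [-0.04871946 -0.03282327  0.175     ]
```

Run:
```python
from rig import finish_job
print(finish_job())
```

```text
the job is handed in; nothing more can be done
None
```

The job is done and handed in at about 37.6 s of robot time, well under the 72 s limit.

**What I did:** I tipped the sleeve box forward from behind until it leaned on the front rail, gripped it by its sides and lifted it out. I stood it upright, ribbon end up, on the scale. I then pushed the bookend along until it stopped solidly: the last 1 mm step moved it 0.1 mm and the force rose to about 7 N.

**Last checks:**
- **Sleeve box:** it stands upright on the scale with the ribbon on top. The top picture puts it about 5 mm from the platform's centre in x and within 1 mm in y.
- **Rack:** the four lid boxes stand upright and tight together, with no gaps visible.
- **Robot:** clear of everything, reading about 1 N or less.

**What went wrong or disagreed:**
- **First tip:** it stopped short of the balance point and the box fell back into its slot, so I repeated it with a longer push.
- **First grasp approach:** it ran into joint 6's range limit (reading −2.937, range ±2.94). I backed out and approached with the hand turned half round. Nothing had been touched.
- **Refused call:** one move call was rejected because of a misplaced "squeeze" value, and nothing moved.
- **Row end:** I measured its free end at about y = −34 mm in the rack frame. The box sizes give −40 mm, so the picture reading and the nominal sizes differ by about 6 mm.

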